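# Restock a cake case with a second layer under its stayed cover

### The job

Lift the brass stay off its pin, swing the clear cover of the cake case right open and drop the stay's end hole (the one next to the red grip) over the pin so that the cover stays open. Then lay the blue divider board, orange grip up, squarely on top of the bottom layer of cake slices and set every slice from the wooden riser upright on the board. Last, bring the cover back and drop the stay's middle hole over the pin, so that the case is left airing; leave the other things on the table where they are.

Things in the scene. Friction and masses are not known exactly. Their poses are not given: they have to be found in the camera images.
- case: wooden cake tray, 120 (x) x 136 (y) mm outside, 112 x 128 inside, rim top 34 mm and floor 6 mm above its underside, fixed on a dark wooden plinth 60 mm high; origin at the centre of the tray's underside, 60 mm above the table, z up. Beyond its corner (-x, -y) stand a steel post carrying the clear cover and a thinner steel post with the brass pin. Four slices of the bottom layer stand in it, their tops 25 mm above the origin.
- pin_base (a point): foot of the brass pin, on its shoulder: at x -84, y -68, z 71 mm in the case frame; the pin is upright, 7 mm thick, with a round tip 13 mm above this point; fixed to the case
- cover_hinge (a point): the upright pivot of the cover at the height of its underside, at x -60, y -104, z 62 mm in the case frame; fixed
- cover (a joint): turn of the clear cover (5 mm thick plate, 130 x 182 mm, its top 67 mm above the case origin) about its pivot, rad: 0 shut over the tray, growing clockwise seen from above; 0.75 with the middle hole on the pin, 1.83 with the end hole on the pin (then nothing of it is over the tray); stop at 2.1. Light friction of 0.04 N m holds it where it is left.
- stay (a joint): lift angle of the stay, rad: 0 lying level (as low as it goes, a hole home over the pin or not), growing as the grip end is raised, to 0.7; it falls back by its own weight. With the pin under solid bar it stays above 0.05.
- stay_pivot (a point): the stay's pivot on the cover, at the stay's underside; carried by the cover 162 mm from the cover's pivot, with the cover shut at x -84, y +56, z 71 mm in the case frame; its frame turns with the stay, whose bar runs along its -y
- stay_grip (a point): middle of the top of the stay's red grip: an upright fin 10 mm thick across the bar, 28 mm long along it, 24 mm high on top of the bar; 219 mm along the bar from the pivot, 29 mm over the bar's underside. The brass bar is 22 mm wide and 5 mm thick.
- hole_shut (a point): centre, at the bar's underside, of the first hole, 124.0 mm from the pivot; on the pin at the start. All holes are 11 mm square.
- hole_vent (a point): the same of the middle hole, 151.1 mm from the pivot: the airing hole
- hole_wide (a point): the same of the end hole, 192.5 mm from the pivot, next to the red grip: holds the cover right open
- board: blue divider board, 96 (x) x 116 (y) x 5 mm, origin at the centre of its underside, z up; in its middle a orange finger grip, 10 mm thick (x), 30 long (y), 20 high above the board (its top 25 mm over the origin). 60 g. Starts lying on a wooden stand, 48 mm above the table, inside its 12 mm rim. Near it the black upper tier overhangs from x 0.60 m on, right of y +0.06 m, 220 to 250 mm up.
- slice_a: A slice to load (it may be absent): wedge-shaped slice of chocolate cake, 31 (x) x 33 (y) x 19 mm high, all sides upright; origin at the centre of its underside, z up. The curved broad end (33 wide) faces its -x, the blunt 10 mm wide point its +x; best gripped along its x, broad end against point, 31 mm. 22 g. Starts on a wooden riser, its top 70 mm above the table.
- slice_b: A slice to load (it may be absent): wedge-shaped slice of chocolate cake, 31 (x) x 33 (y) x 19 mm high, all sides upright; origin at the centre of its underside, z up. The curved broad end (33 wide) faces its -x, the blunt 10 mm wide point its +x; best gripped along its x, broad end against point, 31 mm. 22 g. Starts on a wooden riser, its top 70 mm above the table.
- slice_c: A slice to load (it may be absent): wedge-shaped slice of chocolate cake, 31 (x) x 33 (y) x 19 mm high, all sides upright; origin at the centre of its underside, z up. The curved broad end (33 wide) faces its -x, the blunt 10 mm wide point its +x; best gripped along its x, broad end against point, 31 mm. 22 g. Starts on a wooden riser, its top 70 mm above the table.
- slice_d: A slice to load (it may be absent): wedge-shaped slice of chocolate cake, 31 (x) x 33 (y) x 19 mm high, all sides upright; origin at the centre of its underside, z up. The curved broad end (33 wide) faces its -x, the blunt 10 mm wide point its +x; best gripped along its x, broad end against point, 31 mm. 22 g. Starts on a wooden riser, its top 70 mm above the table.
- low_1: A slice of the bottom layer, already in the tray: the same wedge-shaped slice of chocolate cake, 19 mm high.
- low_2: A slice of the bottom layer, already in the tray: the same wedge-shaped slice of chocolate cake, 19 mm high.
- low_3: A slice of the bottom layer, already in the tray: the same wedge-shaped slice of chocolate cake, 19 mm high.
- low_4: A slice of the bottom layer, already in the tray: the same wedge-shaped slice of chocolate cake, 19 mm high.
- tea_tin: printed tin, 57 mm across, 72 high; a bystander, origin at the centre of its underside
- date_stamp: wooden hand stamp, 26 x 34 x 62 mm; a bystander, origin at the centre of its underside
- label_stack: small stack of white labels, 31 x 45 x 10 mm; a bystander, origin at the centre of its underside
- sign: small white card in a clear holder, 26 x 68 x 52 mm; a bystander, origin at the centre of its underside

How it is judged:
On the way, in this order (a step that is already met when the one before it is completed fails the run):
1. the cover is right open and the stay's end hole is home over the pin (horizontal distance between hole_wide and pin_base below 0.005 m and value of joint stay below 0.03 rad and value of joint cover above 1.6 rad), for 0.3 s.
2. the divider board lies level and square on the bottom layer, the cover still hooked right open (x of board in the frame of case between -0.012 and 0.012 m and y of board in the frame of case between -0.012 and 0.012 m and z of board in the frame of case between 0.022 and 0.029 m and angle between board's own z axis and vertical below 0.1 rad and angle between the x axis of board and the x axis of case, either way round below 0.2 rad and linear speed of board below 0.02 m/s and z of each of low_1, low_2, low_3, low_4 in the frame of case below 0.01 m and angle between each of low_1, low_2, low_3, low_4's own z axis and vertical below 0.12 rad and horizontal distance between hole_wide and pin_base below 0.005 m and value of joint stay below 0.03 rad), for 0.3 s.
3. every slice stands upright on the board, the cover still hooked right open (x of slice_a in the frame of board between -0.045 and 0.045 m and y of slice_a in the frame of board between -0.055 and 0.055 m and z of slice_a in the frame of board between 0.002 and 0.009 m and angle between each of slice_a, slice_b, slice_c, slice_d's own z axis and vertical below 0.15 rad and linear speed of each of slice_a, slice_b, slice_c, slice_d below 0.02 m/s and x of slice_b in the frame of board between -0.045 and 0.045 m and y of slice_b in the frame of board between -0.055 and 0.055 m and z of slice_b in the frame of board between 0.002 and 0.009 m and x of slice_c in the frame of board between -0.045 and 0.045 m and y of slice_c in the frame of board between -0.055 and 0.055 m and z of slice_c in the frame of board between 0.002 and 0.009 m and x of slice_d in the frame of board between -0.045 and 0.045 m and y of slice_d in the frame of board between -0.055 and 0.055 m and z of slice_d in the frame of board between 0.002 and 0.009 m and horizontal distance between hole_wide and pin_base below 0.005 m and value of joint stay below 0.03 rad), for 0.3 s.
At the end, for the whole second after the job is handed in: The stay's middle hole is home over the pin (within 5 mm, bar level) with the cover at rest; the board is level on the bottom layer within 12 mm and 11 degrees of the tray's middle and sides, and every slice stands upright on the board, wholly released (horizontal distance between hole_vent and pin_base below 0.005 m and value of joint stay below 0.03 rad and value of joint cover between 0.55 and 0.95 rad and velocity of joint cover between -0.05 and 0.05 rad/s and x of board in the frame of case between -0.012 and 0.012 m and y of board in the frame of case between -0.012 and 0.012 m and z of board in the frame of case between 0.022 and 0.029 m and angle between board's own z axis and vertical below 0.1 rad and angle between the x axis of board and the x axis of case, either way round below 0.2 rad and linear speed of each of board, slice_a, slice_b, slice_c, slice_d below 0.02 m/s and z of each of low_1, low_2, low_3, low_4 in the frame of case below 0.01 m and angle between each of low_1, low_2, low_3, low_4's own z axis and vertical below 0.12 rad and x of slice_a in the frame of board between -0.045 and 0.045 m and y of slice_a in the frame of board between -0.055 and 0.055 m and z of slice_a in the frame of board between 0.002 and 0.009 m and angle between each of slice_a, slice_b, slice_c, slice_d's own z axis and vertical below 0.15 rad and x of slice_b in the frame of board between -0.045 and 0.045 m and y of slice_b in the frame of board between -0.055 and 0.055 m and z of slice_b in the frame of board between 0.002 and 0.009 m and x of slice_c in the frame of board between -0.045 and 0.045 m and y of slice_c in the frame of board between -0.055 and 0.055 m and z of slice_c in the frame of board between 0.002 and 0.009 m and x of slice_d in the frame of board between -0.045 and 0.045 m and y of slice_d in the frame of board between -0.055 and 0.055 m and z of slice_d in the frame of board between 0.002 and 0.009 m); the robot touches nothing.
It fails at once if a bystander is knocked over or shifted by more than 3 cm (distance of any of tea_tin, date_stamp, label_stack, sign from where it was at the start of the episode above 0.03 m).
It fails at once if the cover is pressed hard against cake or board (contact force between cover and slice_a above 8 N or contact force between cover and slice_b above 8 N or contact force between cover and slice_c above 8 N or contact force between cover and slice_d above 8 N or contact force between cover and board above 8 N).
Of slice_a, slice_b, slice_c, slice_d only 2 to 4 are there at a start; the rules pass over those that are not, and their reading is None.
At some moment in a run one of board may be knocked a few centimetres aside while the robot is not near it.
Once in a run the grip may slacken for a moment while it holds something.
It also fails if it takes over 208 s, if anything falls off the work surface, if the arm or the gripper's body presses on something with over 40 N, if the wrist force passes 120 N, or if a joint passes its speed limit or range.

### The arm

A 6-joint arm with a two-finger parallel gripper is mounted at the origin on a cart in front of the work surface, level with it; the furniture and walls round the work are solid. World frame = base frame: x ahead of the robot, y to its left, z up, the work surface at z = 0. Lengths are in m, angles in rad, forces in N, time in s.
With the tool pointing down it reaches from about 0.3 to 0.775 m from the base axis. Payload 14.6 kg.
Tool frame: the origin (TCP) lies at the very end of the fingers, on their centre line; the grasp point (between the pads) lies 19 mm behind it; z points along the fingers, y is the line along which they close (so a half turn about z gives the same grasp; the last joint's range is limited). The gripper opens to 94 mm and grips with 3 to 60 N. Pads are 16 mm wide; open, the fingers measure 119 mm over their backs; the gripper's body (75 mm by 177 mm) begins 78 mm behind the grasp point.
Start: joints at [1.111, 0.3, 1.521, -0, 1.321, -0.067], TCP at [0.211, 0.508, 0.205] pointing down, gripper open.
Joint ranges: [-3.03, 3.03], [-0.79, 2.21], [0.23, 2.52], [-1.04, 4.18], [0, 3.07], [-2.55, 2.55]. Speed limits (rad/s): [2.22, 2.22, 2.57, 3.14, 3.14, 3.14].

### API

Orientations are given as [roll, pitch, yaw] about the fixed x, y, z axes, in that order (R = Rz(yaw) Ry(pitch) Rx(roll)).
In Python, from station import ctrl gives the robot as it stands.
- The arm moves only by the tool carry_out, never from a script. Its argument "motion" is text: rows parted by semicolons, each of 7 numbers parted by spaces: the shift along the world's x, y, z in m, then the turn, a rotation vector about the world's x, y, z in degrees, then the closure in counts, from 0 (fully open) to 255 (shut). In form: dx dy dz wx wy wz hand; .... A call has 1 to 20 rows; each row shifts and turns the commanded pose from where the row before left it; what a row does not reach is not made up. A row lasts 1/12 s, in which the tool goes at most 41.7 mm and 7.16 degrees, less where a joint would pass 70% of its speed; a pose out of reach is approached as far as the arm can. A call is refused whole if a number of a shift passes 0.0417 or a number of a turn 7.16, either way. A call with a gripper value outside its range is refused whole. The fingers move at their own pace and stop on an object; "grip_force" is the grip in N (left out, the last holds). Time passes only in rows, so rows that do not move let the fingers close. It gives the time, the measured TCP pose, the force, the opening and the grip force at its end, in the units of the state.
- ctrl.get_obs(): the state, without advancing time (a new reading comes with each control period).
- ctrl.camera(name): name is "side" or "top" or "wrist"; returns a dict with "pixels" (384x512x3 uint8, red, green, blue), "range_z" (384x512 float32, m along the optical axis (not along the pixel's ray), 0 where there is no reading), "K" (3x3 intrinsics, pixels), "dist" ([k1, k2, p1, p2, k3] as OpenCV has them; the pictures are not rectified), "position" and "attitude" of the camera in the world. Camera axes: x right, y up, looking along -z (the intrinsics and any distortion apply to the point x, -y, -z); pixel columns grow to the right and rows downward; lengths in m; the calibration is good to about 2 mm. A picture is of the moment at which its call begins.
- ctrl.hand_in(): hands the job in; it is judged then, once.
The state is a dict: "time_s": time; "qpos": joint angles; "joint_vel": joint speeds; "tau": joint torques, N m; "ee_pos": TCP position; "eef_rot": TCP orientation; "force": force on the tool from outside, world axes, zero at the start; "moment": the same for the moment, N m; "grip_width": finger opening in m; "grip_force": force on a finger pad.
Only numpy, scipy, OpenCV 4.12 (cv2) and the standard library are available. Lean on these libraries where they do the work, as an engineer would, in place of code of your own. Each camera call takes 0.05 s, during which the arm holds its last target. There are 200 camera calls.

## Working session

There is one attempt and no reset: what is moved stays moved. The work goes in short steps, Python scripts to look and compute and a tool call to move; the robot and the scene stay as the last step left them, time stands still between calls to the robot, and variables do not carry over. Pictures are saved under pics/ and viewed, at most 14 in all, crops included, and the job is handed in when it is done.

Besides the shell and the picture viewer there is one more tool, called after "Call:" as a command line: name --argument value ..., lists and objects as JSON in quotes. carry_out: Moves the arm, as the interface text tells. Its arguments: {"type":"object","properties":{"motion":{"type":"string"},"grip_force":{"type":"number"}},"required":["motion"]}

```bash
mkdir -p pics; ls
cat > h.py <<'E'
import numpy as np, cv2
from scipy.spatial.transform import Rotation as R
from station import ctrl
def att(c):
    a=np.array(c["attitude"],float)
    if a.shape==(3,3): return a
    return R.from_euler('xyz',a).as_matrix() if a.size==3 else R.from_quat(a).as_matrix()
def snap(n,f):
    c=ctrl.camera(n); cv2.imwrite(f"pics/{f}.png",c["pixels"][:,:,::-1]); np.savez(f"pics/{f}.npz",**{k:np.array(v) for k,v in c.items()}); return c
def load(f): return dict(np.load(f"pics/{f}.npz"))
def cloud(c):
    h,w=c["range_z"].shape; uv=np.stack(np.meshgrid(np.arange(w),np.arange(h)),-1).reshape(-1,1,2).astype(float)
    xy=cv2.undistortPoints(uv,c["K"],c["dist"]).reshape(h,w,2); z=c["range_z"]
    p=np.stack([xy[...,0]*z,-xy[...,1]*z,-z],-1)
    return p@att(c).T+c["position"]
def ray(c,u,v,z):
    xy=cv2.undistortPoints(np.array([[[u,v]]],float),c["K"],c["dist"]).ravel()
    d=att(c)@np.array([xy[0],-xy[1],-1]); o=c["position"]; return o+d*(z-o[2])/d[2]
E
python3 - <<'E'
from h import *
print(ctrl.get_obs())
for n in("top","side","wrist"):
    c=snap(n,n+"0"); print(n,c["position"],c["attitude"],c["K"])
a=[cv2.imread(f"pics/{n}0.png") for n in("side","wrist")]
cv2.imwrite("pics/top0b.png",cv2.resize(cv2.imread("pics/top0.png"),(800,600)))
cv2.imwrite("pics/sw.png",cv2.resize(np.hstack(a),(800,300)))
E
```

```text
pics
{'time_s': 0.0, 'qpos': array([ 1.11141682e+00,  3.00437244e-01,  1.52156962e+00,  3.37322292e-05,
        1.32065139e+00, -6.65972751e-02]), 'joint_vel': array([-1.17131292e-04, -1.36030991e-03, -1.05338547e-03, -1.50468238e-03,
       -3.47754835e-04,  5.95726354e-05]), 'tau': array([-9.87253079e-04, -5.31811702e+01, -3.52736807e+01,  7.07417889e-02,
        2.43889284e-02, -8.96769575e-05]), 'ee_pos': array([0.21040281, 0.50789982, 0.20490974]), 'eef_rot': array([-3.14053159e+00, -1.03514463e-04,  2.74880200e+00]), 'force': array([-0.20714656, -0.34160792, -0.23433728]), 'moment': array([ 0.00304163, -0.00060476, -0.08127808]), 'grip_force': 0.0, 'grip_width': 0.09413694896440218}
top [ 0.17598843 -0.16546829  1.33322784] [ 0.25622836 -0.0017597  -1.13713124] [[413.33530147   0.         250.42329957]
 [  0.         413.33530147 187.22745679]
 [  0.           0.           1.        ]]
side [0.47809825 1.16178195 1.01587144] [9.20183567e-01 2.68156401e-04 3.12921695e+00] [[449.72883857   0.         254.05599092]
 [  0.         449.72883857 193.69249193]
 [  0.           0.           1.        ]]
wrist [0.14393053 0.53473448 0.38415411] [-0.24758988  0.00194658  1.17968754] [[294.70042798   0.         256.71573799]
 [  0.         294.70042798 188.12478301]
 [  0.           0.           1.        ]]
```

View pics/top0b.png

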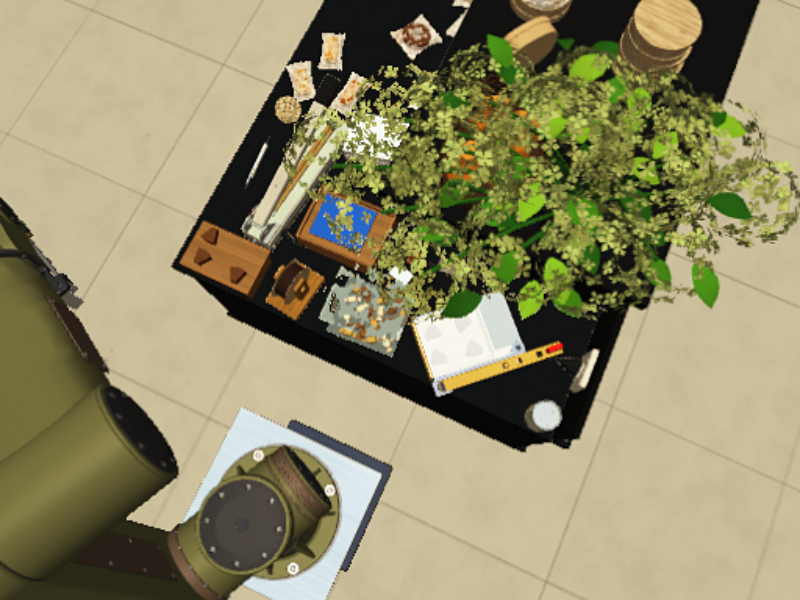

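View pics/sw.png

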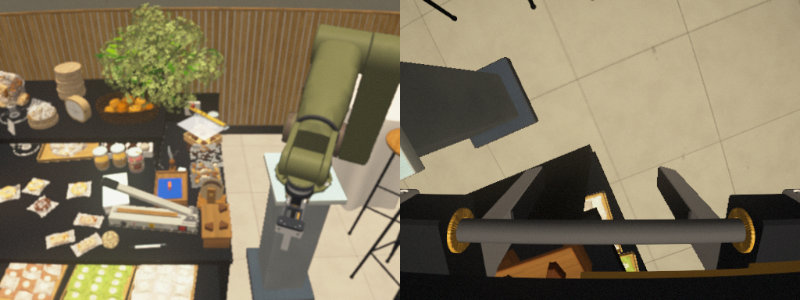

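Top view: the case is at (480,345) with the yellow stay running from (440,387) to its red grip at (555,349). The blue board is at (345,220) and the riser with three slices at (225,260). Next I'll measure these.

Run:
```python
from h import *
c=load("top0"); P=cloud(c); s=512/800
for n,(u,v) in dict(piv=(440,387),grip=(555,349),hing=(518,347),brd=(335,232),grip2=(368,205),sl1=(209,237),sl2=(204,258),sl3=(237,275),tin=(545,415),sign=(585,370),riser=(230,250),plin=(420,330),lab=(400,270)).items():
    print(n,P[int(v*s),int(u*s)].round(3))
im=cv2.imread("pics/top0.png")
a=im[180:275,250:390]; b=im[110:205,110:250]
cv2.imwrite("pics/cr.png",cv2.resize(np.vstack([a,b])[:, :],(560,760)) if 0 else cv2.resize(np.hstack([a,b]),(800,271),interpolation=cv2.INTER_CUBIC))
cv2.imwrite("pics/crA.png",cv2.resize(a,(800,543),interpolation=cv2.INTER_CUBIC))
```

```text
piv [ 0.337 -0.191  0.135]
grip [ 0.486 -0.356  0.158]
hing [ 0.465 -0.294  0.137]
brd [0.429 0.038 0.473]
grip2 [0.633 0.1   0.059]
sl1 [0.423 0.358 0.091]
sl2 [0.378 0.344 0.091]
sl3 [0.375 0.268 0.088]
tin [ 0.381 -0.397  0.071]
sign [ 0.485 -0.428  0.117]
riser [0.42  0.313 0.067]
plin [ 0.419 -0.113  0.131]
lab [ 0.402 -0.075  0.528]
```

View pics/crA.png

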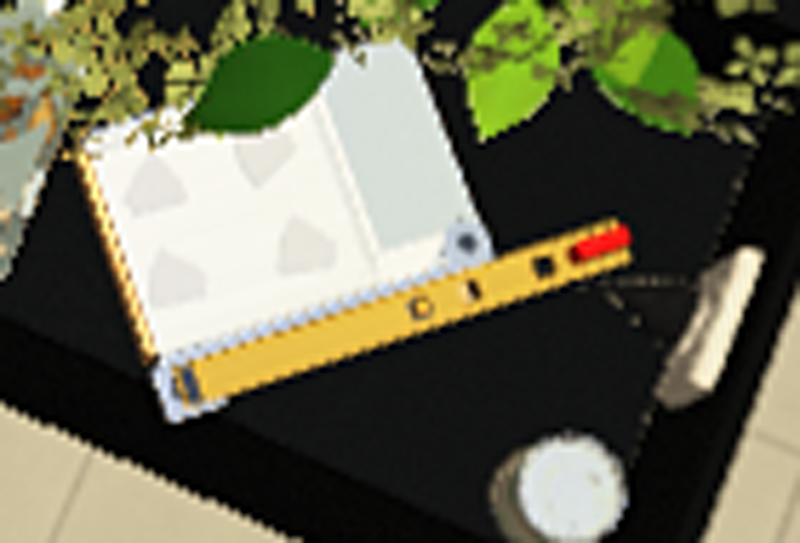

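The crop shows the stay pivot at (188,383), the first hole on the pin at (421,307), the end hole at (543,265), the red grip at (602,243) and the cover pivot at (466,243). The tin and the sign are to the right of and below the grip.

Run:
```python
from h import *
c=load("top0"); P=cloud(c); k=140/800
q=lambda u,v,z: ray(c,250+(u+.5)*k-.5,180+(v+.5)*k-.5,z)[:2]
W={n:q(u,v,z) for n,(u,v,z) in dict(piv=(188,383,.137),h1=(421,307,.138),h2=(468,290,.136),h3=(543,265,.136),grip=(602,243,.16),hinge=(466,243,.13)).items()}
for n in W: print(n,W[n].round(4))
# fit case pose
M=np.array([[-84,56],[-84,-68],[-84,56-151.1],[-84,56-192.5],[-84,56-219],[-60,-104]])/1000
Wm=np.array([W[n] for n in W]); a=M-M.mean(0); b=Wm-Wm.mean(0)
H=a.T@b; th=np.arctan2(H[0,1]-H[1,0],H[0,0]+H[1,1]); Rm=np.array([[np.cos(th),-np.sin(th)],[np.sin(th),np.cos(th)]])
t=Wm.mean(0)-Rm@M.mean(0); print("case",t,np.degrees(th)); print("res",((M@Rm.T+t-Wm)*1000).round(1))
# slices / riser
m=(P[...,2]>.084)&(P[...,2]<.094)&(P[...,0]>.3)&(P[...,0]<.55)&(P[...,1]>.2)&(P[...,1]<.5)
n,l,st,ce=cv2.connectedComponentsWithStats(m.astype(np.uint8))
for i in range(1,n):
    if st[i,4]>12:
        pts=P[l==i][:,:2]; r=cv2.minAreaRect((pts*1000).astype(np.float32)); print("comp",st[i,4],P[l==i].mean(0).round(4),r)
# foliage
for nm in("top0","side0"):
    Q=cloud(load(nm)); 
    m=(load(nm)["range_z"]>0)&(Q[...,2]>.2)&(Q[...,0]>.25)&(Q[...,0]<.8)&(abs(Q[...,1])<.45)
    X=Q[m]; H,xe,ye=np.histogram2d(X[:,0],X[:,1],bins=[np.arange(.25,.81,.1),np.arange(-.45,.46,.1)])
    zmin=np.full(H.shape,9.)
    for x in X:
        i=int((x[0]-.25)/.1);j=int((x[1]+.45)/.1)
        if i<6-0 and i<H.shape[0] and j<H.shape[1]: zmin[i,j]=min(zmin[i,j],x[2])
    print(nm);print(H.astype(int));print(zmin.round(2))
im=cv2.imread("pics/top0.png")
a=im[110:205,110:250]; b=cv2.imread("pics/side0.png")[190:330,90:300]
cv2.imwrite("pics/crB.png",np.vstack([cv2.resize(a,(440,300),interpolation=cv2.INTER_CUBIC),cv2.resize(b,(440,293),interpolation=cv2.INTER_CUBIC)]))
```

```text
piv [ 0.3394 -0.194 ]
h1 [ 0.4244 -0.2862]
h2 [ 0.443  -0.3049]
h3 [ 0.4711 -0.335 ]
grip [ 0.4881 -0.3545]
hinge [ 0.4665 -0.2955]
case [ 0.43941622 -0.17820745] 42.91004509039336
res [[ 0.3 -0.3]
 [-0.2  1. ]
 [-0.3 -0.2]
 [-0.3 -0.4]
 [ 0.8 -0.3]
 [-0.3  0.2]]
comp 80 [0.5137 0.2818 0.0889] ((513.7894287109375, 281.77203369140625), (36.73643112182617, 32.49900436401367), 1.9839781522750854)
comp 62 [0.4262 0.3566 0.0888] ((428.01336669921875, 357.01715087890625), (28.0296630859375, 30.194480895996094), 1.876272201538086)
comp 64 [0.3794 0.3523 0.0891] ((378.14935302734375, 350.3321533203125), (31.292034149169922, 25.510387420654297), 5.495183944702148)
comp 66 [0.378  0.2703 0.0885] ((376.4561767578125, 272.62060546875), (30.272306442260742, 28.80643653869629), 85.26600646972656)
top0
[[   0    0    0    0    0    0    0    0    0]
 [   0   62  647 1075  505   15    0    0    0]
 [ 390 1604 1542 1822 1177  577   99    0    0]
 [1646 2215 2589 2039 1197  666   74    0    0]
 [1744 1945 1693 1217  949  280    0    0    0]]
[[9.   9.   9.   9.   9.   9.   9.   9.   9.  ]
 [9.   0.4  0.44 0.42 0.42 0.46 9.   9.   9.  ]
 [0.43 0.4  0.36 0.4  0.42 0.4  0.42 9.   9.  ]
 [0.22 0.22 0.22 0.22 0.22 0.22 0.42 9.   9.  ]
 [0.24 0.25 0.24 0.25 0.25 0.24 9.   9.   9.  ]]
side0
[[   0    0    0    0    0    0    0    0    0]
 [   0    1  167  402  343   28    0    0    0]
 [  38  134  321  990  720  447  221    0    0]
 [  56  263  641 1468 1217  714  171    0    0]
 [ 144  607  821  998 1795  581    0    0    0]]
[[9.   9.   9.   9.   9.   9.   9.   9.   9.  ]
 [9.   0.49 0.44 0.42 0.42 0.46 9.   9.   9.  ]
 [0.44 0.4  0.37 0.4  0.41 0.4  0.42 9.   9.  ]
 [0.22 0.23 0.22 0.22 0.22 0.22 0.42 9.   9.  ]
 [0.37 0.36 0.25 0.25 0.25 0.22 9.   9.   9.  ]]
```

View pics/crB.png

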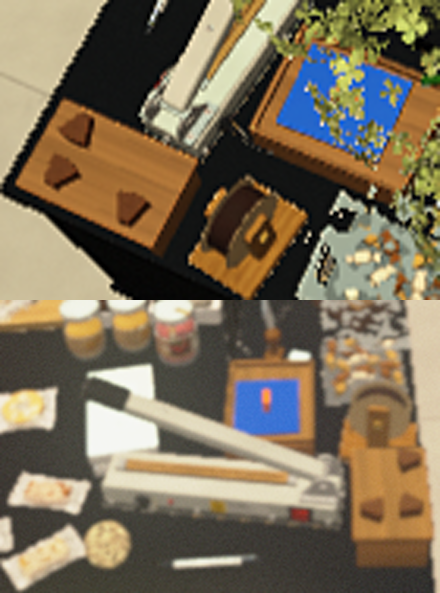

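Case pose: centre (0.439, -0.178), yaw 42.9°, with residuals of at most 1 mm. Three slices are on the riser. I'm moving to above the red grip.

Call:
carry_out --motion ".0111 -.0345 0 0 0 -.98 0;.0111 -.0345 0 0 0 -.98 0;.0111 -.0345 0 0 0 -.98 0;.0111 -.0345 0 0 0 -.98 0;.0111 -.0345 0 0 0 -.98 0;.0111 -.0345 0 0 0 -.98 0;.0111 -.0345 0 0 0 -.98 0;.0111 -.0345 0 0 0 -.98 0;.0111 -.0345 0 0 0 -.98 0;.0111 -.0345 0 0 0 -.98 0;.0111 -.0345 0 0 0 -.98 0;.0111 -.0345 0 0 0 -.98 0;.0111 -.0345 0 0 0 -.98 0;.0111 -.0345 0 0 0 -.98 0;.0111 -.0345 0 0 0 -.98 0;.0111 -.0345 0 0 0 -.98 0;.0111 -.0345 0 0 0 -.98 0;.0111 -.0345 0 0 0 -.98 0;.0111 -.0345 0 0 0 -.98 0;.0111 -.0345 0 0 0 -.98 0"

```text
time_s: 1.82
ee_pos: [0.4326, -0.1838, 0.2053]
eef_rot: [-3.142, -0.0, 2.406]
force: [-0.1, 1.7, 0.2]
grip_width: 0.0942
grip_force: 0.0
```

Call:
carry_out --motion ".0111 -.0345 0 0 0 -.98 100;.0111 -.0345 0 0 0 -.98 100;.0111 -.0345 0 0 0 -.98 100;.0111 -.0345 0 0 0 -.98 100;.0111 -.0345 0 0 0 -.98 100;0 0 0 0 0 0 100;0 0 0 0 0 0 100;0 0 0 0 0 0 100;0 0 0 0 0 0 100"

```text
time_s: 2.57
ee_pos: [0.488, -0.3535, 0.2057]
eef_rot: [3.141, 0.0, 2.322]
force: [-0.6, -0.3, -0.3]
grip_width: 0.0569
grip_force: 0.0
```

Run:
```python
from h import *
o=ctrl.get_obs(); print(o["qpos"].round(3),o["ee_pos"],np.degrees(o["eef_rot"]),o["grip_width"],o["force"])
c=snap("wrist","w1"); P=cloud(c); cv2.imwrite("pics/w1b.png",cv2.resize(cv2.imread("pics/w1.png"),(800,600)))
hsv=cv2.cvtColor(c["pixels"],cv2.COLOR_RGB2HSV)
m=((hsv[...,0]<6)|(hsv[...,0]>174))&(hsv[...,1]>180)&(hsv[...,2]>100)&(P[...,2]>.15)&(P[...,2]<.17)
X=P[m]; print(len(X),X.mean(0),cv2.minAreaRect((X[:,:2]*1000).astype(np.float32)), X[:,2].max())
```

```text
[-0.688  0.418  1.362  0.     1.362 -1.439] [ 0.48797341 -0.35349446  0.20566572] [1.79993828e+02 1.01716243e-03 1.33045496e+02] 0.056917445874700524 [-0.59759162 -0.29197494 -0.26449182]
401 [ 0.48893653 -0.35412911  0.15899579] ((489.59332275390625, -354.707763671875), (9.000125885009766, 27.36003303527832), 42.961761474609375) 0.16120375991346994
```

View pics/w1b.png

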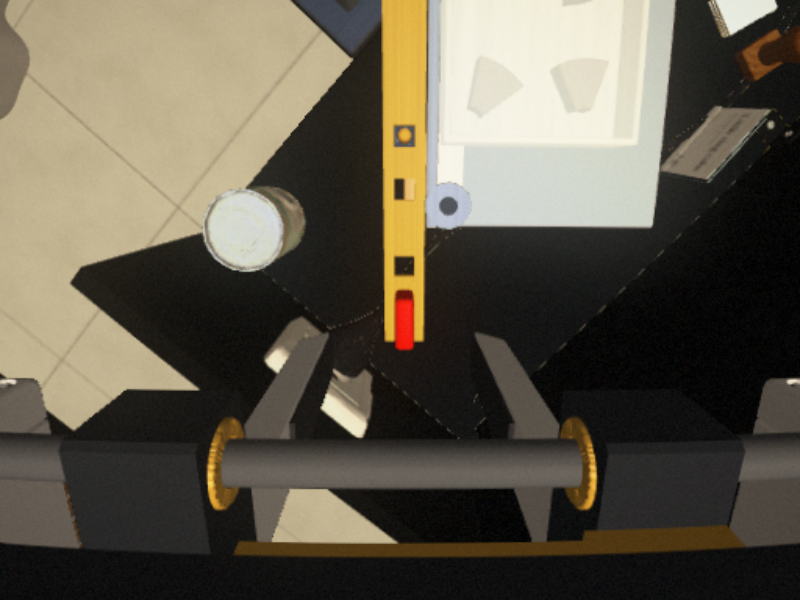

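The wrist view shows the red grip centred between the fingers at (404,320), the first hole on the pin at (404,135) and nothing in the way. The fin measures (0.4893, -0.3545), so I'm going down to grip it, then planning the swing.

Call:
carry_out --motion ".001 -.001 -.01 0 0 0 100;0 0 -.015 0 0 0 100;0 0 -.015 0 0 0 100;0 0 -.015 0 0 0 100;0 0 -.0105 0 0 0 100;0 0 0 0 0 0 100;0 0 0 0 0 0 255;0 0 0 0 0 0 255;0 0 0 0 0 0 255;0 0 0 0 0 0 255;0 0 0 0 0 0 255;0 0 0 0 0 0 255;0 0 0 0 0 0 255" --grip_force 20

```text
time_s: 3.7
ee_pos: [0.489, -0.3554, 0.1401]
eef_rot: [3.142, 0.0, 2.321]
force: [-0.6, -0.2, 0.0]
grip_width: 0.0139
grip_force: 0.0
```

```bash
cat >> h.py <<'E'
TH=np.radians(42.91); T0=np.array([.4394,-.1782])
def c2w(m): m=np.array(m,float); return T0+np.array([[np.cos(TH),-np.sin(TH)],[np.sin(TH),np.cos(TH)]])@m
def link(phi,lift):
    "returns x,y,z(rel level) of the pinch point and heading angle (deg), bar aimed at the pin"
    r=np.array([-.024,.160]); c,s=np.cos(phi),np.sin(phi)
    piv=np.array([-.060,-.104])+[r[0]*c+r[1]*s,-r[0]*s+r[1]*c]; d=np.array([-.084,-.068])-piv
    L=np.linalg.norm(d); d/=L
    al=.219*np.cos(lift)-.019*np.sin(lift); z=.219*np.sin(lift)+.019*np.cos(lift)-.019
    w=c2w(piv+d*al); dw=c2w(d)-T0
    return np.array([*w,z,np.degrees(np.arctan2(dw[1],dw[0]))]),L
def rows(W,hand,start=None,dec=4):
    "W list of [x,y,z,yawdeg]; prints shift rows"
    out=[];acc=np.array(W[0]) 
    for w in W[1:]:
        d=np.array(w)-acc; d[3]=(d[3]+180)%360-180
        d=np.array([*d[:3].round(dec),round(d[3],2)]); acc=acc+d
        out.append("%g %g %g 0 0 %g %d"%(*d,hand))
    for i in range(0,len(out),20): print(";".join(out[i:i+20])); print()
ss=lambda n:[3*t*t-2*t**3 for t in np.linspace(0,1,n+1)]
E
python3 - <<'E'
from h import *
o=ctrl.get_obs(); print(o["ee_pos"],o["grip_width"],o["force"],o["grip_force"])
print(link(0,0),link(1.83,0),link(.75,0))
rows([link(0,.2*t)[0] for t in ss(10)],255)
rows([link(1.83*t,.2)[0] for t in ss(40)],255)
E
```

```text
[ 0.48904283 -0.35542895  0.14011497] 0.013865095377995906 [-0.58540888 -0.17739625  0.04317641] 0.0
(array([  0.48885472,  -0.35477642,   0.        , -47.09      ]), np.float64(0.12400000000000001)) (array([   0.40047819,   -0.2971013 ,    0.        , -153.32436188]), np.float64(0.19248153586578362)) (array([  0.41596906,  -0.35259208,   0.        , -96.94124067]), np.float64(0.15110642790195866))
-0.0001 0.0001 0.0012 0 0 0 255;-0.0002 0.0002 0.0034 0 0 0 255;-0.0004 0.0005 0.0048 0 0 0 255;-0.0006 0.0006 0.006 0 0 0 255;-0.0007 0.0008 0.0064 0 0 0 255;-0.0009 0.0009 0.0063 0 0 0 255;-0.0009 0.001 0.0059 0 0 0 255;-0.0009 0.0009 0.0047 0 0 0 255;-0.0006 0.0007 0.0032 0 0 0 255;-0.0002 0.0003 0.0012 0 0 0 255

-0.0003 -0.0002 0 0 0 -0.25 255;-0.001 -0.0006 0 0 0 -0.73 255;-0.0016 -0.0008 0 0 0 -1.18 255;-0.0022 -0.0011 0 0 0 -1.6 255;-0.0028 -0.0013 0 0 0 -2 255;-0.0033 -0.0013 0 0 0 -2.35 255;-0.0039 -0.0012 0 0 0 -2.67 255;-0.0043 -0.001 0 0 0 -2.95 255;-0.0047 -0.0008 0 0 0 -3.21 255;-0.005 -0.0004 0 0 0 -3.41 255;-0.0052 0.0001 0 0 0 -3.6 255;-0.0053 0.0005 0 0 0 -3.74 255;-0.0053 0.0011 0 0 0 -3.86 255;-0.0052 0.0016 0 0 0 -3.94 255;-0.005 0.0021 0 0 0 -3.99 255;-0.0047 0.0027 0 0 0 -4.01 255;-0.0043 0.003 0 0 0 -4.02 255;-0.0038 0.0033 0 0 0 -4 255;-0.0033 0.0037 0 0 0 -3.97 255;-0.0029 0.0038 0 0 0 -3.9 255

-0.0023 0.0038 0 0 0 -3.84 255;-0.0018 0.0039 0 0 0 -3.75 255;-0.0014 0.0039 0 0 0 -3.65 255;-0.0009 0.0036 0 0 0 -3.54 255;-0.0005 0.0036 0 0 0 -3.42 255;-0.0002 0.0033 0 0 0 -3.28 255;0 0.003 0 0 0 -3.13 255;0.0003 0.0028 0 0 0 -2.98 255;0.0004 0.0025 0 0 0 -2.81 255;0.0005 0.0022 0 0 0 -2.64 255;0.0006 0.002 0 0 0 -2.44 255;0.0007 0.0017 0 0 0 -2.24 255;0.0006 0.0014 0 0 0 -2.02 255;0.0006 0.0013 0 0 0 -1.8 255;0.0006 0.001 0 0 0 -1.57 255;0.0004 0.0008 0 0 0 -1.31 255;0.0004 0.0006 0 0 0 -1.04 255;0.0003 0.0004 0 0 0 -0.76 255;0.0002 0.0003 0 0 0 -0.47 255;0 0.0001 0 0 0 -0.16 255
```

Call:
carry_out --motion "0 0 0 0 0 0 255;0 0 0 0 0 0 255;0 0 0 0 0 0 255;0 0 0 0 0 0 255;-.0001 .0001 .0012 0 0 0 255;-.0002 .0002 .0034 0 0 0 255;-.0004 .0005 .0048 0 0 0 255;-.0006 .0006 .006 0 0 0 255;-.0007 .0008 .0064 0 0 0 255;-.0009 .0009 .0063 0 0 0 255;-.0009 .001 .0059 0 0 0 255;-.0009 .0009 .0047 0 0 0 255;-.0006 .0007 .0032 0 0 0 255;-.0002 .0003 .0012 0 0 0 255;0 0 0 0 0 0 255"

```text
time_s: 4.95
ee_pos: [0.4836, -0.3494, 0.1833]
eef_rot: [3.142, 0.0, 2.321]
force: [0.3, 0.5, -1.0]
grip_width: 0.0098
grip_force: 20.0
```

Run:
```python
from h import *
c=snap("wrist","w2"); P=cloud(c)
hsv=cv2.cvtColor(c["pixels"],cv2.COLOR_RGB2HSV)
m=(hsv[...,0]>15)&(hsv[...,0]<30)&(hsv[...,1]>130)&(P[...,2]>.125)&(P[...,2]<.2)&(np.hypot(P[...,0]-.42,P[...,1]+.28)<.13)
X=P[m]; dd=(X[:,:2]-[.3394,-.194])@[.681,-.732]
for a in(.05,.1,.15,.19): print(a,X[abs(dd-a)<.004].mean(0).round(3))
```

```text
0.05 [nan nan nan]
0.1 [ 0.407 -0.268  0.156]
0.15 [ 0.441 -0.305  0.165]
0.19 [ 0.468 -0.334  0.173]<stdin>:6: RuntimeWarning: Mean of empty slice.
  ret = um.true_divide(
```

The bar is up at about 0.2 rad and off the pin, so I'll swing it.

Call:
carry_out --motion "-0.0003 -0.0002 0 0 0 -0.25 255;-0.001 -0.0006 0 0 0 -0.73 255;-0.0016 -0.0008 0 0 0 -1.18 255;-0.0022 -0.0011 0 0 0 -1.6 255;-0.0028 -0.0013 0 0 0 -2 255;-0.0033 -0.0013 0 0 0 -2.35 255;-0.0039 -0.0012 0 0 0 -2.67 255;-0.0043 -0.001 0 0 0 -2.95 255;-0.0047 -0.0008 0 0 0 -3.21 255;-0.005 -0.0004 0 0 0 -3.41 255;-0.0052 0.0001 0 0 0 -3.6 255;-0.0053 0.0005 0 0 0 -3.74 255;-0.0053 0.0011 0 0 0 -3.86 255;-0.0052 0.0016 0 0 0 -3.94 255;-0.005 0.0021 0 0 0 -3.99 255;-0.0047 0.0027 0 0 0 -4.01 255;-0.0043 0.003 0 0 0 -4.02 255;-0.0038 0.0033 0 0 0 -4 255;-0.0033 0.0037 0 0 0 -3.97 255;-0.0029 0.0038 0 0 0 -3.9 255"

```text
time_s: 6.67
ee_pos: [0.4088, -0.3358, 0.1828]
eef_rot: [-3.14, -0.001, 1.28]
force: [-0.5, 2.9, -1.6]
grip_width: 0.0098
grip_force: 20.0
```

Call:
carry_out --motion "-0.0023 0.0038 0 0 0 -3.84 255;-0.0018 0.0039 0 0 0 -3.75 255;-0.0014 0.0039 0 0 0 -3.65 255;-0.0009 0.0036 0 0 0 -3.54 255;-0.0005 0.0036 0 0 0 -3.42 255;-0.0002 0.0033 0 0 0 -3.28 255;0 0.003 0 0 0 -3.13 255;0.0003 0.0028 0 0 0 -2.98 255;0.0004 0.0025 0 0 0 -2.81 255;0.0005 0.0022 0 0 0 -2.64 255;0.0006 0.002 0 0 0 -2.44 255;0.0007 0.0017 0 0 0 -2.24 255;0.0006 0.0014 0 0 0 -2.02 255;0.0006 0.0013 0 0 0 -1.8 255;0.0006 0.001 0 0 0 -1.57 255;0.0004 0.0008 0 0 0 -1.31 255;0.0004 0.0006 0 0 0 -1.04 255;0.0003 0.0004 0 0 0 -0.76 255;0.0002 0.0003 0 0 0 -0.47 255;0 0.0001 0 0 0 -0.16 255"

```text
time_s: 8.33
ee_pos: [0.4081, -0.2933, 0.1828]
eef_rot: [-3.14, -0.001, 0.466]
force: [5.1, 4.5, -2.7]
grip_width: 0.0105
grip_force: 20.2
```

Run:
```python
from h import *
o=ctrl.get_obs(); print(o["ee_pos"],np.degrees(o["eef_rot"]),o["grip_width"],o["force"],o["moment"])
print(link(1.83,.2)[0])
c=snap("wrist","w3");cv2.imwrite("pics/w3b.png",cv2.resize(cv2.imread("pics/w3.png"),(800,600)))
rows([link(1.83,.2-.2*t)[0] for t in ss(12)],255)
```

```text
[ 0.40813111 -0.29331734  0.18280898] [-1.79936088e+02 -5.71136484e-02  2.66741992e+01] 0.01049983535668125 [ 5.12368728  4.45320668 -2.72033146] [ 0.77595839 -0.74873057  0.34157989]
[ 4.07751908e-01 -2.93446879e-01  4.31298484e-02 -1.53324362e+02]
-0.0002 -0.0001 -0.0008 0 0 0 255;-0.0006 -0.0003 -0.0023 0 0 0 255;-0.0008 -0.0004 -0.0035 0 0 0 255;-0.001 -0.0005 -0.0044 0 0 0 255;-0.001 -0.0005 -0.005 0 0 0 255;-0.001 -0.0005 -0.0054 0 0 0 255;-0.0008 -0.0004 -0.0053 0 0 0 255;-0.0007 -0.0004 -0.0051 0 0 0 255;-0.0005 -0.0002 -0.0045 0 0 0 255;-0.0004 -0.0002 -0.0036 0 0 0 255;-0.0002 -0.0001 -0.0024 0 0 0 255;-0.0001 -0.0001 -0.0008 0 0 0 255
```

View pics/w3b.png

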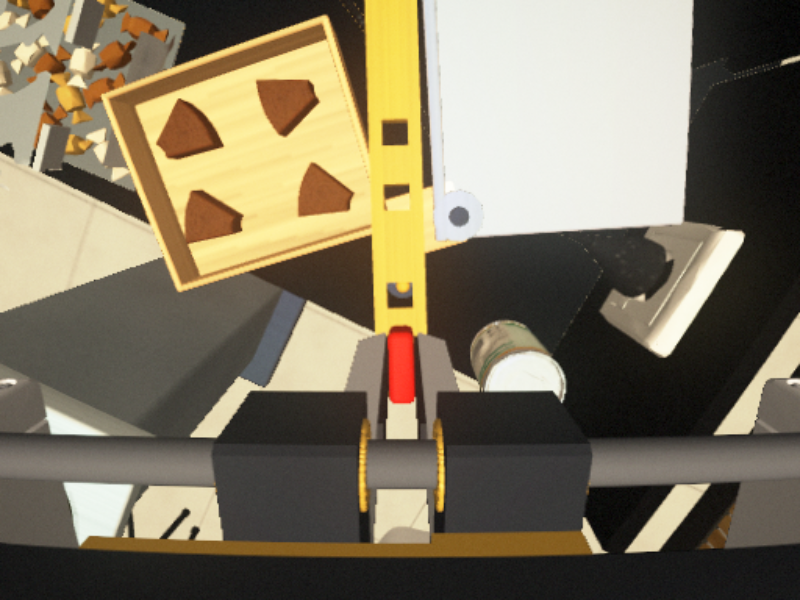

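The open cover is on the right, and the pin shows through the end hole at (401,290). Now I'll lower the stay.

Call:
carry_out --motion "-0.0002 -0.0001 -0.0008 0 0 0 255;-0.0006 -0.0003 -0.0023 0 0 0 255;-0.0008 -0.0004 -0.0035 0 0 0 255;-0.001 -0.0005 -0.0044 0 0 0 255;-0.001 -0.0005 -0.005 0 0 0 255;-0.001 -0.0005 -0.0054 0 0 0 255;-0.0008 -0.0004 -0.0053 0 0 0 255;-0.0007 -0.0004 -0.0051 0 0 0 255;-0.0005 -0.0002 -0.0045 0 0 0 255;-0.0004 -0.0002 -0.0036 0 0 0 255;-0.0002 -0.0001 -0.0024 0 0 0 255;-0.0001 -0.0001 -0.0008 0 0 0 255;0 0 0 0 0 0 255;0 0 0 0 0 0 255"

```text
time_s: 9.55
ee_pos: [0.4006, -0.2979, 0.1401]
eef_rot: [3.141, 0.0, 0.467]
force: [-0.5, -0.4, 0.2]
grip_width: 0.0102
grip_force: 20.0
```

Run:
```python
from h import *
o=ctrl.get_obs(); print(o["ee_pos"],o["grip_width"],o["force"])
c=snap("wrist","w4"); P=cloud(c)
for v in range(60,225,15): print(v,P[v,252].round(3), c["pixels"][v,252])
```

```text
[ 0.40059479 -0.29787184  0.14014258] 0.010195689726691378 [-0.50831625 -0.39044299  0.15012393]
60 [ 0.49  -0.25   0.131] [168 118  45]
75 [ 0.496 -0.245 -0.001] [83 61 41]
90 [ 0.474 -0.258  0.134] [251 228  98]
105 [ 0.466 -0.262  0.135] [251 230  98]
120 [ 0.457 -0.265  0.068] [253 240 161]
135 [ 0.45  -0.27   0.136] [251 228  99]
150 [ 0.442 -0.274  0.136] [251 228  98]
165 [ 0.434 -0.278  0.137] [251 227  92]
180 [ 0.425 -0.282  0.136] [160 119  70]
195 [ 0.416 -0.287  0.136] [250 228  94]
210 [ 0.412 -0.289  0.153] [166  40  23]
```

Call:
carry_out --motion "0 0 0 0 0 0 120;0 0 0 0 0 0 120;0 0 0 0 0 0 120;0 0 0 0 0 0 120;0 0 .012 0 0 0 120;0 0 .02 0 0 0 120;0 0 .02 0 0 0 120;0 0 .02 0 0 0 120"

```text
time_s: 10.27
ee_pos: [0.4005, -0.2976, 0.2128]
eef_rot: [-3.141, 0.0, 0.467]
force: [-0.0, -0.4, -0.2]
grip_width: 0.0495
grip_force: 0.0
```

Run:
```python
from h import *
o=ctrl.get_obs(); print(o["ee_pos"],np.degrees(o["eef_rot"]),o["qpos"])
c=snap("side","s5"); P=cloud(c); hsv=cv2.cvtColor(c["pixels"],cv2.COLOR_RGB2HSV)
b=(P[...,0]>.4)&(P[...,0]<.7)&(P[...,1]>-.1)&(P[...,1]<.25)
bl=b&(abs(hsv[...,0].astype(int)-110)<12)&(hsv[...,1]>150)&(P[...,2]>.03)
og=b&(hsv[...,0]<14)&(hsv[...,1]>190)&(hsv[...,2]>170)&(P[...,2]>.05)
for m in(bl,og):
    X=P[m]; print(len(X),X.mean(0).round(4),X.min(0).round(3),X.max(0).round(3),cv2.minAreaRect((X[:,:2]*1000).astype(np.float32)))
X=P[og]; X=X[X[:,2]>.07]; print(X.mean(0), X[:,2].max())
```

```text
[ 0.40050657 -0.29760879  0.21280575] [-1.79984453e+02  8.74928231e-03  2.67644254e+01] [-7.12453901e-01  1.80052817e-01  1.65200664e+00 -3.90182409e-05
  1.30984227e+00  3.91225172e-01]
584 [0.5801 0.1395 0.0532] [0.536 0.078 0.047] [0.626 0.192 0.06 ] ((581.0098876953125, 135.49655151367188), (87.67169952392578, 111.58345031738281), 4.541750907897949)<stdin>:8: RuntimeWarning: Mean of empty slice.
  ret = um.true_divide(
Traceback (most recent call last):
ValueError: zero-size array to reduction operation minimum which has no identity
```

Call:
carry_out --motion ".0071 .0309 0 0 0 4.84 120;.0071 .0309 0 0 0 4.84 120;.0071 .0309 0 0 0 4.84 120;.0071 .0309 0 0 0 4.84 120;.0071 .0309 0 0 0 4.84 120;.0071 .0309 0 0 0 4.84 120;.0071 .0309 0 0 0 4.84 120;.0071 .0309 0 0 0 4.84 120;.0071 .0309 0 0 0 4.84 120;.0071 .0309 0 0 0 4.84 120;.0071 .0309 0 0 0 4.84 120;.0071 .0309 0 0 0 4.84 120;.0071 .0309 0 0 0 4.84 120;.0071 .0309 0 0 0 4.84 120;0 0 0 0 0 0 120;0 0 0 0 0 0 120"

```text
time_s: 11.65
ee_pos: [0.4999, 0.136, 0.2115]
eef_rot: [-3.141, 0.0, 1.652]
force: [-0.5, 1.0, -0.2]
grip_width: 0.0498
grip_force: 0.0
```

Run:
```python
from h import *
o=ctrl.get_obs(); print(o["ee_pos"],np.degrees(o["eef_rot"]))
c=snap("wrist","w6");cv2.imwrite("pics/w6b.png",cv2.resize(cv2.imread("pics/w6.png"),(800,600)));P=cloud(c); hsv=cv2.cvtColor(c["pixels"],cv2.COLOR_RGB2HSV)
b=(P[...,0]>.4)&(P[...,0]<.7)&(P[...,1]>-.1)&(P[...,1]<.3)
bl=b&(abs(hsv[...,0].astype(int)-110)<12)&(hsv[...,1]>150)&(P[...,2]>.03)&(P[...,2]<.07)
og=b&(hsv[...,0]<14)&(hsv[...,1]>150)&(hsv[...,2]>120)&(P[...,2]>.066)&(P[...,2]<.08)
for m in(bl,og):
    X=P[m]; print(len(X)); 
    if len(X): print(X.mean(0).round(4),X.min(0).round(3),X.max(0).round(3),cv2.minAreaRect((X[:,:2]*1000).astype(np.float32)))
m=b&(P[...,2]>.09); X=P[m]; print("high",len(X),X.min(0) if len(X) else 0,X.max(0) if len(X) else 0)
```

```text
[0.499915   0.13598025 0.21149059] [-1.79964464e+02  7.25255936e-03  9.46397159e+01]
6763
[0.5791 0.1375 0.053 ] [0.529 0.073 0.048] [0.629 0.191 0.056] ((579.20947265625, 131.3336181640625), (95.20757293701172, 116.37039184570312), 2.5641157627105713)
159
[0.4938 0.2107 0.0693] [0.402 0.118 0.066] [0.584 0.299 0.074] ((509.83355712890625, 197.78355407714844), (82.4254379272461, 214.41749572753906), 49.279945373535156)
high 72632 [ 0.40001512 -0.07058779  0.09000062] [0.69946194 0.29608608 0.39068393]
```

View pics/w6b.png

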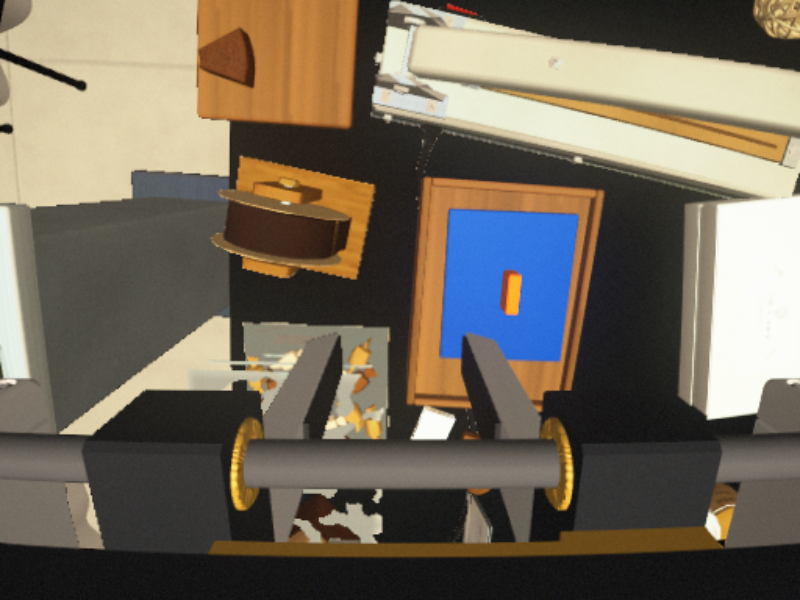

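The board is at (515,285) px, with the orange grip at its middle (512,292). I'm checking the grip position and that the gripper body has room.

Run:
```python
from h import *
c=load("w6"); k=.64
print(ray(c,513*k,291*k,.073), P if 0 else "")
P=cloud(c)
og=(P[...,2]>.068)&(P[...,2]<.078)&(abs(P[...,0]-.58)<.03)&(abs(P[...,1]-.132)<.03)
X=P[og];print(len(X),X.mean(0),cv2.minAreaRect((X[:,:2]*1000).astype(np.float32)))
for n in("w6","s5"):
    P=cloud(load(n))
    m=(P[...,0]>.47)&(P[...,0]<.69)&(P[...,1]>.08)&(P[...,1]<.19)&(P[...,2]>.09)&(load(n)["range_z"]>0)
    X=P[m]; print(n,len(X), X.min(0) if len(X) else 0,X.max(0) if len(X) else 0)
```

```text
[0.57883884 0.13455703 0.073     ] 
249 [0.57869253 0.13267724 0.07255722] ((579.128662109375, 131.92730712890625), (10.299396514892578, 30.08462905883789), 3.623574733734131)
w6 41296 [0.47000302 0.0800953  0.11405731] [0.57494703 0.17586037 0.35096685]
s5 1083 [0.47306129 0.08003446 0.39536019] [0.68958818 0.17740923 0.51574113]
```

Call:
carry_out --motion ".02 -.001 0 0 0 -.5 120;.03 -.001 0 0 0 -.5 120;.029 -.002 0 0 0 -.5 120;0 0 -.03 0 0 0 120;0 0 -.035 0 0 0 120;0 0 -.035 0 0 0 120;0 0 -.03 0 0 0 120;0 0 -.0155 0 0 0 120;0 0 -.01 0 0 0 120;0 0 0 0 0 0 255;0 0 0 0 0 0 255;0 0 0 0 0 0 255;0 0 0 0 0 0 255;0 0 0 0 0 0 255;0 0 0 0 0 0 255;0 0 0 0 0 0 255;0 0 0 0 0 0 255;0 0 0 0 0 0 255" --grip_force 30

```text
time_s: 13.2
ee_pos: [0.5792, 0.1309, 0.057]
eef_rot: [3.141, -0.0, 1.624]
force: [-1.8, -0.3, 5.6]
grip_width: 0.0097
grip_force: 30.0
```

Run:
```python
from h import *
o=ctrl.get_obs(); print(o["ee_pos"],np.degrees(o["eef_rot"]),o["grip_width"],o["grip_force"],o["force"])
```

```text
[0.57924099 0.13094227 0.0569823 ] [ 1.79960527e+02 -3.26773466e-03  9.30226592e+01] 0.009650988308904054 29.99956727027893 [-1.83433689 -0.33502798  5.58381492]
```

Call:
carry_out --motion "0 0 .01 0 0 0 255;0 0 .025 0 0 0 255;0 0 .03 0 0 0 255;0 0 .03 0 0 0 255;0 0 .03 0 0 0 255;0 0 .028 0 0 0 255;-.02 0 0 0 0 0 255;-.02 0 0 0 0 0 255;-.02 0 0 0 0 0 255;-.02 0 0 0 0 0 255;-.005 -.0258 0 0 0 3.33 255;-.005 -.0258 0 0 0 3.33 255;-.005 -.0258 0 0 0 3.33 255"

```text
time_s: 14.28
ee_pos: [0.4834, 0.0529, 0.2101]
eef_rot: [3.141, 0.0, 1.802]
force: [0.7, 1.3, -0.5]
grip_width: 0.0098
grip_force: 30.0
```

Call:
carry_out --motion "-.005 -.0258 0 0 0 3.33 255;-.005 -.0258 0 0 0 3.33 255;-.005 -.0258 0 0 0 3.33 255;-.005 -.0258 0 0 0 3.33 255;-.005 -.0258 0 0 0 3.33 255;-.005 -.0258 0 0 0 3.33 255;-.005 -.0258 0 0 0 3.33 255;-.005 -.0258 0 0 0 3.33 255;-.005 -.0258 0 0 0 3.33 255;0 0 0 0 0 0 255;0 0 0 0 0 0 255"

```text
time_s: 15.2
ee_pos: [0.4387, -0.1794, 0.2097]
eef_rot: [3.142, -0.0, 2.319]
force: [-0.3, 0.2, -0.6]
grip_width: 0.0095
grip_force: 30.0
```

Run:
```python
from h import *
o=ctrl.get_obs(); print(o["ee_pos"],np.degrees(o["eef_rot"]),o["grip_width"],o["grip_force"],o["force"])
c=snap("wrist","w7");cv2.imwrite("pics/w7b.png",cv2.resize(cv2.imread("pics/w7.png"),(800,600)));P=cloud(c); hsv=cv2.cvtColor(c["pixels"],cv2.COLOR_RGB2HSV)
bl=(abs(hsv[...,0].astype(int)-110)<12)&(hsv[...,1]>150)&(P[...,2]>.1)
X=P[bl]; print(len(X),X.mean(0),cv2.minAreaRect((X[:,:2]*1000).astype(np.float32)),X[:,2].min(),X[:,2].max())
A=np.c_[X[:,:2]-X[:,:2].mean(0),np.ones(len(X))]; print("tilt",np.linalg.lstsq(A,X[:,2],rcond=None)[0])
# tray rim
m=(P[...,2]>.09)&(P[...,2]<.098)&(c["range_z"]>0); X=P[m]; 
Mi=np.array([[np.cos(TH),np.sin(TH)],[-np.sin(TH),np.cos(TH)]]); L=(X[:,:2]-T0)@Mi.T
L=L[(abs(L)<.1).all(1)]; print("rim case frame",L.min(0),L.max(0)); 
print([np.percentile(L[:,i],[2,98]) for i in(0,1)])
```

```text
[ 0.43869492 -0.17937953  0.2097416 ] [ 1.79996232e+02 -3.31673707e-03  1.32840872e+02] 0.009521977285917997 29.998466670513153 [-0.34423009  0.17014879 -0.5617639 ]
15319 [ 0.42145011 -0.160966    0.20685868] ((504.45703125, -130.4113311767578), (286.1972961425781, 181.5361328125), 2.98989200592041) 0.10397035259983206 0.38894011492388864
tilt [-0.11637468  0.06250416  0.20685868]
rim case frame [-0.08826987 -0.07088873] [0.0843163 0.0670931]
[array([-0.08250776,  0.05887627]), array([-0.06299547,  0.06702185])]
```

View pics/w7b.png

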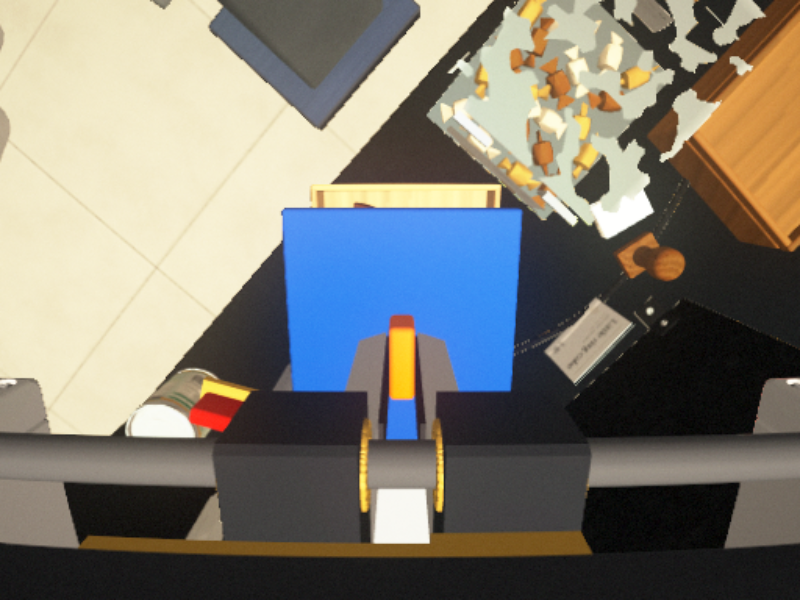

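The board hangs level and square, with its top edge from (283,208) to (522,208). The tray's far rim shows behind it from (312,186) to (500,186).

Run:
```python
from h import *
c=load("w7"); k=.64; P=cloud(c)
Mi=np.array([[np.cos(TH),np.sin(TH)],[-np.sin(TH),np.cos(TH)]])
for u,v,z in((312,185,.094),(500,185,.094),(283,208,.206),(522,208,.206)):
    w=ray(c,(u+.5)*k-.5,(v+.5)*k-.5,z); print(u,w.round(4),(Mi@(w[:2]-T0)).round(4))
print(P[150,200],P[150,300],P[220,200])
o=ctrl.get_obs()["ee_pos"]; print("tcp",Mi@(o[:2]-T0))
```

```text
312 [ 0.351  -0.1692  0.094 ] [-0.0586  0.0668]
500 [ 0.4372 -0.0889  0.094 ] [0.0592 0.0669]
283 [ 0.3629 -0.168   0.206 ] [-0.0491  0.0596]
522 [ 0.4318 -0.1039  0.206 ] [0.045  0.0596]
[ 0.3783538  -0.16805849  0.20571767] [ 0.42408725 -0.12564186  0.20502226] [ 0.40827192 -0.20343505  0.205658  ]
tcp [-6.34573962e-04  2.81778012e-05]
```

Call:
carry_out --motion ".003 0 -.015 0 0 0 255;0 0 -.025 0 0 0 255;0 0 -.025 0 0 0 255;0 0 -.02 0 0 0 255;0 0 -.012 0 0 0 255;0 0 -.008 0 0 0 255;0 0 -.005 0 0 0 255;0 0 -.003 0 0 0 255;0 0 -.002 0 0 0 255;0 0 0 0 0 0 255;0 0 0 0 0 0 255"

```text
time_s: 16.17
ee_pos: [0.4423, -0.1788, 0.095]
eef_rot: [3.141, 0.001, 2.321]
force: [0.5, -0.1, -0.8]
grip_width: 0.0096
grip_force: 30.0
```

Run:
```python
from h import *
o=ctrl.get_obs(); print(o["ee_pos"],o["force"],o["moment"])
P=cloud(ctrl.camera("wrist")); print(P[150,200],P[150,300])
```

```text
[ 0.44229297 -0.17875374  0.09498081] [ 0.51291848 -0.09145529 -0.83746067] [-0.06140035  0.03607869  0.00432216]
[ 0.38195294 -0.16749426  0.09128341] [ 0.42758053 -0.12504565  0.09010257]
```

Call:
carry_out --motion "0 0 -.001 0 0 0 255;0 0 0 0 0 0 255;0 0 0 0 0 0 150;0 0 0 0 0 0 150;0 0 0 0 0 0 150;0 0 0 0 0 0 150;0 0 .005 0 0 0 150;0 0 .02 0 0 0 150;0 0 .03 0 0 0 150;0 0 .03 0 0 0 150;0 0 .02 0 0 0 150;0 0 0 0 0 0 150"

```text
time_s: 17.22
ee_pos: [0.4434, -0.1793, 0.2029]
eef_rot: [3.139, 0.006, 2.321]
force: [0.1, 0.5, 0.3]
grip_width: 0.0389
grip_force: 0.0
```

Run:
```python
from h import *
o=ctrl.get_obs(); print(o["ee_pos"],o["force"])
c=snap("wrist","w8"); P=cloud(c); hsv=cv2.cvtColor(c["pixels"],cv2.COLOR_RGB2HSV)
bl=(abs(hsv[...,0].astype(int)-110)<12)&(hsv[...,1]>150)&(P[...,2]>.08)&(P[...,2]<.1)
X=P[bl]; X=X[np.linalg.norm(X[:,:2]-T0,axis=1)<.08]
Mi=np.array([[np.cos(TH),np.sin(TH)],[-np.sin(TH),np.cos(TH)]]);L=(X[:,:2]-T0)@Mi.T
print(len(X),cv2.minAreaRect((L*1000).astype(np.float32)),L.min(0),L.max(0))
A=np.c_[L,np.ones(len(X))]; print("plane",np.linalg.lstsq(A,X[:,2],rcond=None)[0])
for v in range(5): pass
r=(P[...,2]>.091)&(P[...,2]<.097)&~bl; Lr=(P[r][:,:2]-T0)@Mi.T; Lr=Lr[(abs(Lr)<.09).all(1)]; print("rim",np.percentile(Lr,[1,99],axis=0))
```

```text
[ 0.44335609 -0.17934665  0.20292039] [0.07227608 0.47351207 0.29032472]
9078 ((0.6127090454101562, 0.20985794067382812), (94.09151458740234, 114.31148529052734), 0.0854962170124054) [-0.04647306 -0.05694603] [0.04766313 0.05734634]
plane [-0.00125227 -0.0001281   0.09004084]
rim [[-0.08078698 -0.06759537]
 [ 0.05971052  0.06708975]]
```

Call:
carry_out --motion "-.0031 .0307 .0019 0 0 -3.07 120;-.0031 .0307 .0019 0 0 -3.07 120;-.0031 .0307 .0019 0 0 -3.07 120;-.0031 .0307 .0019 0 0 -3.07 120;-.0031 .0307 .0019 0 0 -3.07 120;-.0031 .0307 .0019 0 0 -3.07 120;-.0031 .0307 .0019 0 0 -3.07 120;-.0031 .0307 .0019 0 0 -3.07 120;-.0031 .0307 .0019 0 0 -3.07 120;-.0031 .0307 .0019 0 0 -3.07 120;-.0031 .0307 .0019 0 0 -3.07 120;-.0031 .0307 .0019 0 0 -3.07 120;-.0031 .0307 .0019 0 0 -3.07 120;-.0031 .0307 .0019 0 0 -3.07 120;0 0 0 0 0 0 120;0 0 0 0 0 0 120"

```text
time_s: 18.6
ee_pos: [0.3979, 0.2519, 0.2239]
eef_rot: [-3.14, 0.001, 1.574]
force: [-0.0, 0.2, -0.0]
grip_width: 0.0497
grip_force: 0.0
```

Run:
```python
from h import *
o=ctrl.get_obs(); print(o["ee_pos"],np.degrees(o["eef_rot"]),o["qpos"].round(2))
c=snap("wrist","w9"); P=cloud(c)
cv2.imwrite("pics/w9b.png",cv2.resize(cv2.imread("pics/w9.png"),(800,600)))
m=(P[...,2]>.083)&(P[...,2]<.097)&(P[...,0]>.3)&(P[...,0]<.47)&(P[...,1]>.22)&(P[...,1]<.42)
n,l,st,ce=cv2.connectedComponentsWithStats(m.astype(np.uint8))
for i in range(1,n):
    if st[i,4]>60:
        X=P[l==i]; p=(X[:,:2]*1000).astype(np.float32); hull=cv2.convexHull(p); 
        ap=cv2.approxPolyDP(hull,2.5,True).reshape(-1,2)
        print(st[i,4],ce[i]*1.5625,X.mean(0).round(4)); print(ap.round(1).tolist(), cv2.contourArea(hull))
```

```text
[0.39794985 0.25186877 0.22389596] [-1.79902353e+02  5.61840738e-02  9.01594415e+01] [ 0.49  0.11  1.71 -0.    1.33  0.48]
679 [451.05393962 120.94992636] [0.4285 0.3582 0.0887]
[[446.20001220703125, 361.8999938964844], [420.5, 375.1000061035156], [415.79998779296875, 361.79998779296875], [417.20001220703125, 343.1000061035156], [445.5, 351.1000061035156]] 665.7802613787353
657 [379.58047945 128.77187976] [0.3822 0.3531 0.0887]
[[395.3999938964844, 364.3999938964844], [368.8999938964844, 362.6000061035156], [365.0, 351.5], [388.29998779296875, 335.79998779296875], [394.3999938964844, 349.1000061035156]] 640.0021879696287
571 [376.04805166 252.67075306] [0.3793 0.2716 0.0888]
[[391.3999938964844, 257.79998779296875], [392.5, 269.3999938964844], [387.20001220703125, 288.3999938964844], [361.20001220703125, 274.29998779296875], [364.20001220703125, 263.20001220703125]] 659.6168502038345
```

View pics/w9b.png

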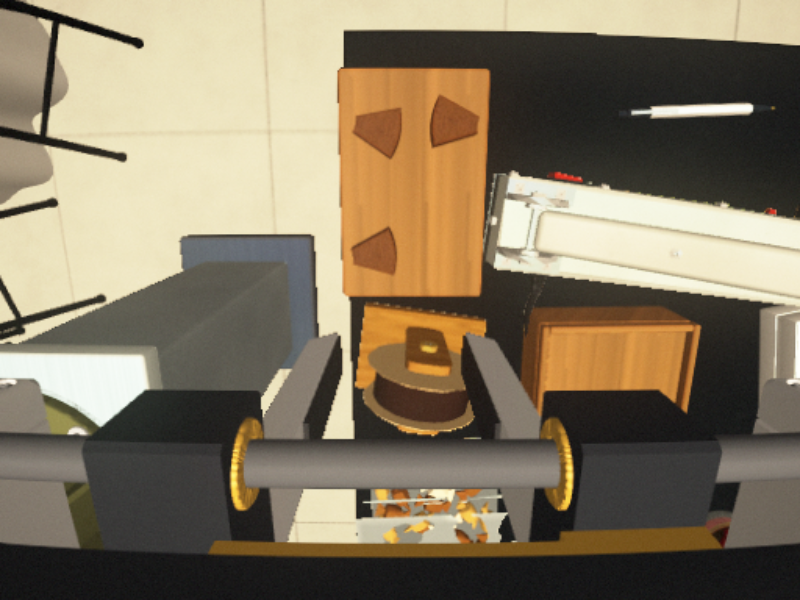

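Three slices, seen at (451,121), (380,129) and (376,253). From the depth outlines:

| Slice | Centre (m) | Grip axis |
|---|---|---|
| A | (0.430, 0.358) | -6° |
| B | (0.382, 0.353) | -15.5° |
| C | (0.378, 0.271) | +9.4° |

Before descending I'm checking the heights of the things around the riser.

Run:
```python
from h import *
for n in("top0","side0","w9"):
    c=load(n);P=cloud(c)
    for nm,(x0,x1,y0,y1) in dict(A=(.33,.53,.31,.41),B=(.28,.48,.30,.41),C=(.27,.48,.225,.32),disp=(.35,.48,.12,.24)).items():
        m=(P[...,0]>x0)&(P[...,0]<x1)&(P[...,1]>y0)&(P[...,1]<y1)&(P[...,2]>.1)&(P[...,2]<(.2 if n!="w9" else .15))&(c["range_z"]>0)
        X=P[m]; print(n,nm,len(X),X.min(0).round(3) if len(X) else "",X.max(0).round(3) if len(X) else "")
```

```text
top0 A 0  
top0 B 0  
top0 C 0  
top0 disp 210 [0.382 0.139 0.1  ] [0.444 0.194 0.119]
side0 A 0  
side0 B 0  
side0 C 0  
side0 disp 220 [0.379 0.15  0.1  ] [0.449 0.2   0.117]
w9 A 0  
w9 B 0  
w9 C 0  
w9 disp 1656 [0.377 0.138 0.1  ] [0.444 0.196 0.117]
```

Call:
carry_out --motion ".008 .0265 0 0 0 -1.55 120;.008 .0265 0 0 0 -1.55 120;.008 .0265 0 0 0 -1.55 120;.008 .0265 0 0 0 -1.55 120;0 0 -.03 0 0 0 120;0 0 -.035 0 0 0 120;0 0 -.035 0 0 0 120;0 0 -.03 0 0 0 120;0 0 -.016 0 0 0 120;0 0 0 0 0 0 120;0 0 0 0 0 0 255;0 0 0 0 0 0 255;0 0 0 0 0 0 255;0 0 0 0 0 0 255;0 0 0 0 0 0 255;0 0 0 0 0 0 255" --grip_force 14

```text
time_s: 19.98
ee_pos: [0.431, 0.3571, 0.08]
eef_rot: [3.14, -0.001, 1.463]
force: [0.9, -3.4, 6.2]
grip_width: 0.0306
grip_force: 14.0
```

Call:
carry_out --motion "0 0 .01 0 0 0 255;0 0 .03 0 0 0 255;0 0 .035 0 0 0 255;0 0 .035 0 0 0 255;0 0 0 0 0 0 255"

```text
time_s: 20.4
ee_pos: [0.4323, 0.3585, 0.1967]
eef_rot: [3.134, -0.007, 1.463]
force: [0.3, 0.2, 0.7]
grip_width: 0.0305
grip_force: 14.0
```

Run:
```python
from h import *
o=ctrl.get_obs(); e=o["ee_pos"]; print(e,np.degrees(o["eef_rot"]),o["grip_width"],o["grip_force"])
for n,m in dict(p1=(-.026,.034),p2=(.026,-.034),p3=(.026,.034),p4=(-.026,-.034)).items(): print(n,c2w(m).round(4))
```

```text
[0.43232821 0.35854256 0.19673283] [179.56751752  -0.40436164  83.81883299] 0.030520799747148206 13.999835632857867
p1 [ 0.3972 -0.171 ]
p2 [ 0.4816 -0.1854]
p3 [ 0.4353 -0.1356]
p4 [ 0.4435 -0.2208]
```

Call:
carry_out --motion "-.0019 -.0294 0 0 0 2.72 255;-.0019 -.0294 0 0 0 2.72 255;-.0019 -.0294 0 0 0 2.72 255;-.0019 -.0294 0 0 0 2.72 255;-.0019 -.0294 0 0 0 2.72 255;-.0019 -.0294 0 0 0 2.72 255;-.0019 -.0294 0 0 0 2.72 255;-.0019 -.0294 0 0 0 2.72 255;-.0019 -.0294 0 0 0 2.72 255;-.0019 -.0294 0 0 0 2.72 255;-.0019 -.0294 0 0 0 2.72 255;-.0019 -.0294 0 0 0 2.72 255;-.0019 -.0294 0 0 0 2.72 255;-.0019 -.0294 0 0 0 2.72 255;-.0019 -.0294 0 0 0 2.72 255;-.0019 -.0294 0 0 0 2.72 255;-.0019 -.0294 0 0 0 2.72 255;-.0019 -.0294 0 0 0 2.72 255;0 0 0 0 0 0 255;0 0 0 0 0 0 255"

```text
time_s: 22.07
ee_pos: [0.3962, -0.1728, 0.1892]
eef_rot: [3.141, -0.0, 2.314]
force: [0.1, 0.0, 0.1]
grip_width: 0.0311
grip_force: 14.0
```

```bash
cat > chk.py <<'E'
from h import *
import sys
o=ctrl.get_obs(); print(o["time_s"],o["ee_pos"],np.degrees(o["eef_rot"]),o["grip_width"],o["grip_force"])
if len(sys.argv)>1:
    c=snap("wrist",sys.argv[1]); P=cloud(c); hsv=cv2.cvtColor(c["pixels"],cv2.COLOR_RGB2HSV)
    Mi=np.array([[np.cos(TH),np.sin(TH)],[-np.sin(TH),np.cos(TH)]])
    bl=(abs(hsv[...,0].astype(int)-110)<12)&(hsv[...,1]>150)&(P[...,2]>.075)&(P[...,2]<.1)
    X=P[bl]; X=X[np.linalg.norm(X[:,:2]-T0,axis=1)<.1]; L=(X[:,:2]-T0)@Mi.T*1000
    if len(L)>50: print("board",len(L),cv2.minAreaRect(L.astype(np.float32)),X[:,2].mean(),X[:,2].std())
    m=(P[...,2]>.1)&(P[...,2]<.118)&(np.linalg.norm(P[...,:2]-T0,axis=-1)<.085)
    n,l,st,ce=cv2.connectedComponentsWithStats(m.astype(np.uint8))
    for i in range(1,n):
        if st[i,4]>40: X=P[l==i]; L=(X[:,:2]-T0)@Mi.T*1000; print("obj",st[i,4],X.mean(0).round(4),X[:,2].std().round(4),L.mean(0).round(1),L.min(0).round(0),L.max(0).round(0))
E
python3 chk.py w10
```

```text
22.0667 [ 0.3961735  -0.17279205  0.18924593] [ 1.79988809e+02 -3.01625281e-03  1.32609918e+02] 0.03105980888302451 13.999661203706637
board 6391 ((0.7036361694335938, -0.15354156494140625), (94.10038757324219, 115.19214630126953), 0.22762247920036316) 0.08994226150620438 0.0006890547474687306
```

Call:
carry_out --motion ".001 .0015 -.015 0 0 0 255;0 0 -.025 0 0 0 255;0 0 -.02 0 0 0 255;0 0 -.015 0 0 0 255;0 0 -.01 0 0 0 255;0 0 -.004 0 0 0 255;0 0 -.001 0 0 0 255;0 0 0 0 0 0 255;0 0 0 0 0 0 255"

```text
time_s: 22.87
ee_pos: [0.3978, -0.1704, 0.0997]
eef_rot: [3.141, 0.001, 2.317]
force: [0.3, -0.5, -0.0]
grip_width: 0.0305
grip_force: 14.0
```

Call:
carry_out --motion "0 0 0 0 0 0 152;0 0 0 0 0 0 152;0 0 0 0 0 0 152;0 0 0 0 0 0 152;0 0 .005 0 0 0 152;0 0 .02 0 0 0 152;0 0 .03 0 0 0 152;0 0 .03 0 0 0 152;0 0 .02 0 0 0 120;0 0 0 0 0 0 120"

```text
time_s: 23.7
ee_pos: [0.3987, -0.1713, 0.2083]
eef_rot: [3.139, 0.006, 2.317]
force: [1.1, -0.3, 0.0]
grip_width: 0.0474
grip_force: 0.0
```

```bash
python3 chk.py w11
```

```text
23.7 [ 0.39870917 -0.17128351  0.20834995] [179.8768289    0.35335765 132.76281784] 0.047414632153933954 0.0
board 6503 ((0.5403060913085938, 0.233367919921875), (94.10565948486328, 114.48561096191406), 0.31290265917778015) 0.0899748052914512 0.0006991396474503614
obj 708 [ 0.3927 -0.1704  0.1085] 0.0015 [-28.8  37.5] [-42.  20.] [-12.  53.]
obj 311 [ 0.4386 -0.1774  0.1092] 0.0019 [-0.1  1.2] [ -5. -16.] [ 5. 15.]
```

Call:
carry_out --motion "-.0009 .0291 0 0 0 -3.24 120;-.0009 .0291 0 0 0 -3.24 120;-.0009 .0291 0 0 0 -3.24 120;-.0009 .0291 0 0 0 -3.24 120;-.0009 .0291 0 0 0 -3.24 120;-.0009 .0291 0 0 0 -3.24 120;-.0009 .0291 0 0 0 -3.24 120;-.0009 .0291 0 0 0 -3.24 120;-.0009 .0291 0 0 0 -3.24 120;-.0009 .0291 0 0 0 -3.24 120;-.0009 .0291 0 0 0 -3.24 120;-.0009 .0291 0 0 0 -3.24 120;-.0009 .0291 0 0 0 -3.24 120;-.0009 .0291 0 0 0 -3.24 120;-.0009 .0291 0 0 0 -3.24 120;-.0009 .0291 0 0 0 -3.24 120;-.0009 .0291 0 0 0 -3.24 120;-.0009 .0291 0 0 0 -3.24 120;0 0 0 0 0 0 120;0 0 0 0 0 0 120"

```text
time_s: 25.42
ee_pos: [0.3805, 0.3537, 0.2025]
eef_rot: [-3.14, 0.002, 1.301]
force: [0.2, -0.3, 0.0]
grip_width: 0.0498
grip_force: 0.0
```

```bash
python3 chk.py
```

```text
25.4167 [0.38053297 0.35369835 0.20253691] [-1.79919198e+02  1.19000261e-01  7.45654210e+01] 0.04977450083119579 0.0
```

Grasp B.

Call:
carry_out --motion ".0015 -.001 -.025 0 0 0 120;0 0 -.03 0 0 0 120;0 0 -.03 0 0 0 120;0 0 -.025 0 0 0 120;0 0 -.0145 0 0 0 120;0 0 0 0 0 0 120;0 0 0 0 0 0 255;0 0 0 0 0 0 255;0 0 0 0 0 0 255;0 0 0 0 0 0 255;0 0 0 0 0 0 255;0 0 0 0 0 0 255"

```text
time_s: 26.42
ee_pos: [0.3832, 0.3524, 0.0806]
eef_rot: [3.14, -0.001, 1.299]
force: [-0.3, -1.2, 6.8]
grip_width: 0.0307
grip_force: 14.0
```

Call:
carry_out --motion "0 0 .01 0 0 0 255;0 0 .03 0 0 0 255;0 0 .035 0 0 0 255;0 0 .035 0 0 0 255;0 0 0 0 0 0 255;0 0 0 0 0 0 255;0 0 0 0 0 0 255"

```text
time_s: 27.0
ee_pos: [0.3824, 0.352, 0.1893]
eef_rot: [-3.141, 0.0, 1.299]
force: [0.3, -0.2, -0.3]
grip_width: 0.0307
grip_force: 14.0
```

```bash
python3 chk.py
```

```text
27.0 [0.38242484 0.35202164 0.18932705] [-1.79982232e+02  1.70752259e-02  7.44493430e+01] 0.030722512482697435 13.95691857120255
```

Call:
carry_out --motion ".0055 -.0299 0 0 0 3.25 255;.0055 -.0299 0 0 0 3.25 255;.0055 -.0299 0 0 0 3.25 255;.0055 -.0299 0 0 0 3.25 255;.0055 -.0299 0 0 0 3.25 255;.0055 -.0299 0 0 0 3.25 255;.0055 -.0299 0 0 0 3.25 255;.0055 -.0299 0 0 0 3.25 255;.0055 -.0299 0 0 0 3.25 255;.0055 -.0299 0 0 0 3.25 255;.0055 -.0299 0 0 0 3.25 255;.0055 -.0299 0 0 0 3.25 255;.0055 -.0299 0 0 0 3.25 255;.0055 -.0299 0 0 0 3.25 255;.0055 -.0299 0 0 0 3.25 255;.0055 -.0299 0 0 0 3.25 255;.0055 -.0299 0 0 0 3.25 255;.0055 -.0299 0 0 0 3.25 255;0 0 0 0 0 0 255;0 0 0 0 0 0 255"

```text
time_s: 28.67
ee_pos: [0.4811, -0.1867, 0.188]
eef_rot: [-3.141, -0.003, 2.318]
force: [0.2, 0.6, -0.1]
grip_width: 0.0309
grip_force: 14.0
```

```bash
python3 chk.py w12
```

```text
28.6667 [ 0.48107401 -0.18673673  0.18797765] [-1.79940202e+02 -1.59134715e-01  1.32807818e+02] 0.03091020952840513 13.95679597495473
board 10120 ((0.6262626647949219, -0.551666259765625), (94.9198989868164, 114.50800323486328), 0.09224744141101837) 0.09002974908997778 0.0007032750289172326
obj 931 [ 0.3938 -0.1704  0.1086] 0.0013 [-28.1  36.8] [-41.  21.] [-12.  52.]
obj 399 [ 0.4397 -0.1778  0.1096] 0.0014 [0.5 0.1] [ -5. -16.] [ 5. 14.]
```

Call:
carry_out --motion ".0005 .001 -.015 0 0 0 255;0 0 -.025 0 0 0 255;0 0 -.02 0 0 0 255;0 0 -.015 0 0 0 255;0 0 -.009 0 0 0 255;0 0 -.003 0 0 0 255;0 0 -.001 0 0 0 255;0 0 0 0 0 0 255;0 0 0 0 0 0 255;0 0 0 0 0 0 152;0 0 0 0 0 0 152;0 0 0 0 0 0 152;0 0 0 0 0 0 152;0 0 .005 0 0 0 152;0 0 .02 0 0 0 152;0 0 .03 0 0 0 152;0 0 .03 0 0 0 152;0 0 .02 0 0 0 120;0 0 0 0 0 0 120;0 0 0 0 0 0 120"

```text
time_s: 30.38
ee_pos: [0.4825, -0.1851, 0.2075]
eef_rot: [3.141, 0.002, 2.32]
force: [-1.0, -0.3, -0.4]
grip_width: 0.0493
grip_force: 0.0
```

```bash
python3 chk.py w13
```

```text
30.3833 [ 0.48249251 -0.18512548  0.20750946] [1.79954418e+02 1.10456226e-01 1.32942335e+02] 0.049308029430664264 0.0
board 8463 ((0.1535797119140625, -0.41552734375), (94.99373626708984, 113.95198059082031), 0.037571441382169724) 0.0900339330253908 0.0007254431817562481
obj 806 [ 0.3937 -0.1704  0.1086] 0.0013 [-28.1  36.8] [-41.  20.] [-12.  53.]
obj 344 [ 0.4397 -0.1778  0.1095] 0.0013 [0.5 0.1] [ -5. -15.] [ 5. 14.]
obj 703 [ 0.4808 -0.183   0.1085] 0.0016 [ 27.  -31.7] [  9. -47.] [ 40. -16.]
```

Call:
carry_out --motion "-.0065 .0285 0 0 0 -2.09 120;-.0065 .0285 0 0 0 -2.09 120;-.0065 .0285 0 0 0 -2.09 120;-.0065 .0285 0 0 0 -2.09 120;-.0065 .0285 0 0 0 -2.09 120;-.0065 .0285 0 0 0 -2.09 120;-.0065 .0285 0 0 0 -2.09 120;-.0065 .0285 0 0 0 -2.09 120;-.0065 .0285 0 0 0 -2.09 120;-.0065 .0285 0 0 0 -2.09 120;-.0065 .0285 0 0 0 -2.09 120;-.0065 .0285 0 0 0 -2.09 120;-.0065 .0285 0 0 0 -2.09 120;-.0065 .0285 0 0 0 -2.09 120;-.0065 .0285 0 0 0 -2.09 120;-.0065 .0285 0 0 0 -2.09 120;0 0 0 0 0 0 120;0 0 0 0 0 0 120;0 0 0 0 0 0 120"

```text
time_s: 32.02
ee_pos: [0.378, 0.2704, 0.2057]
eef_rot: [-3.14, 0.001, 1.738]
force: [0.9, -0.1, 0.2]
grip_width: 0.0497
grip_force: 0.0
```

```bash
python3 chk.py
```

```text
32.0167 [0.37799277 0.27040338 0.20565806] [-1.79909079e+02  4.77490028e-02  9.95518577e+01] 0.049730563604088215 0.0
```

Call:
carry_out --motion "0 .0005 -.025 0 0 0 120;0 0 -.03 0 0 0 120;0 0 -.03 0 0 0 120;0 0 -.025 0 0 0 120;0 0 -.0175 0 0 0 120;0 0 0 0 0 0 120;0 0 0 0 0 0 255;0 0 0 0 0 0 255;0 0 0 0 0 0 255;0 0 0 0 0 0 255;0 0 0 0 0 0 255;0 0 0 0 0 0 255"

```text
time_s: 33.02
ee_pos: [0.3789, 0.2717, 0.0803]
eef_rot: [3.14, -0.0, 1.737]
force: [-0.5, -2.7, 8.5]
grip_width: 0.0306
grip_force: 14.0
```

Call:
carry_out --motion "0 0 .01 0 0 0 255;0 0 .03 0 0 0 255;0 0 .035 0 0 0 255;0 0 .035 0 0 0 255;0 0 0 0 0 0 255;0 0 0 0 0 0 255;0 0 0 0 0 0 255"

```text
time_s: 33.6
ee_pos: [0.3779, 0.2714, 0.1888]
eef_rot: [-3.141, 0.0, 1.737]
force: [-0.5, -0.2, -1.2]
grip_width: 0.0308
grip_force: 14.0
```

```bash
python3 chk.py
```

```text
33.6 [0.37789595 0.27135387 0.18881371] [-1.79985266e+02  3.63284355e-03  9.95107955e+01] 0.030815498132104522 13.999915844178759
```

Call:
carry_out --motion ".0038 -.0271 0 0 0 2.23 255;.0038 -.0271 0 0 0 2.23 255;.0038 -.0271 0 0 0 2.23 255;.0038 -.0271 0 0 0 2.23 255;.0038 -.0271 0 0 0 2.23 255;.0038 -.0271 0 0 0 2.23 255;.0038 -.0271 0 0 0 2.23 255;.0038 -.0271 0 0 0 2.23 255;.0038 -.0271 0 0 0 2.23 255;.0038 -.0271 0 0 0 2.23 255;.0038 -.0271 0 0 0 2.23 255;.0038 -.0271 0 0 0 2.23 255;.0038 -.0271 0 0 0 2.23 255;.0038 -.0271 0 0 0 2.23 255;.0038 -.0271 0 0 0 2.23 255;0 0 0 0 0 0 255;0 0 0 0 0 0 255;0 0 0 0 0 0 255"

```text
time_s: 35.1
ee_pos: [0.4347, -0.1344, 0.1881]
eef_rot: [-3.141, -0.002, 2.32]
force: [-0.2, 0.1, -0.2]
grip_width: 0.0302
grip_force: 14.0
```

```bash
python3 chk.py w14
```

```text
35.1 [ 0.43472904 -0.13442961  0.18812799] [-1.79960008e+02 -1.06685132e-01  1.32907605e+02] 0.030152680913356458 14.000042559346184
board 4525 ((-5.5525360107421875, -3.367992401123047), (115.399169921875, 94.86589050292969), 89.65240478515625) 0.09002303029866535 0.0007225738137544313
obj 805 [ 0.3909 -0.1752  0.1084] 0.0019 [-33.5  35.2] [-47.  18.] [-17.  50.]
obj 725 [ 0.4768 -0.1888  0.108 ] 0.002 [ 20.2 -33.3] [  3. -49.] [ 33. -19.]
```

The board has been nudged to about (-5.6, -3.4) mm, still inside tolerance, with its slices on it. I'm shifting the target to match and placing C.

Call:
carry_out --motion "-.001 -.0054 -.01 0 0 0 255;0 0 -.025 0 0 0 255;0 0 -.025 0 0 0 255;0 0 -.015 0 0 0 255;0 0 -.009 0 0 0 255;0 0 -.003 0 0 0 255;0 0 -.001 0 0 0 255;0 0 0 0 0 0 255;0 0 0 0 0 0 255;0 0 0 0 0 0 152;0 0 0 0 0 0 152;0 0 0 0 0 0 152;0 0 0 0 0 0 152;0 0 .005 0 0 0 152;0 0 .02 0 0 0 152;0 0 .03 0 0 0 152;0 0 .03 0 0 0 152;0 0 .02 0 0 0 120;0 0 0 0 0 0 120;0 0 0 0 0 0 120"

```text
time_s: 36.82
ee_pos: [0.4345, -0.1405, 0.2069]
eef_rot: [3.141, 0.002, 2.32]
force: [0.0, -0.4, 0.0]
grip_width: 0.0493
grip_force: 0.0
```

```bash
python3 chk.py w15;python3 - <<'E'
from h import *
cv2.imwrite("pics/w15b.png",cv2.resize(cv2.imread("pics/w15.png"),(800,600)))
E
```

```text
36.8167 [ 0.43447545 -0.14050708  0.20692538] [1.79952464e+02 1.05716687e-01 1.32954195e+02] 0.04925211859026311 0.0
board 4949 ((-5.755443572998047, -2.7670516967773438), (114.61849975585938, 94.38672637939453), 89.57752990722656) 0.09002146258079591 0.0007075540184283526
obj 743 [ 0.3905 -0.1757  0.1085] 0.0018 [-34.2  35.1] [-48.  18.] [-17.  50.]
obj 719 [ 0.434  -0.1389  0.1085] 0.0017 [22.8 32.5] [ 5. 15.] [36. 47.]
obj 324 [ 0.4367 -0.1836  0.109 ] 0.0022 [-5.7 -2.1] [-11. -18.] [-1. 12.]
obj 630 [ 0.4771 -0.1889  0.108 ] 0.002 [ 20.3 -33.5] [  3. -51.] [ 34. -19.]
```

View pics/w15b.png

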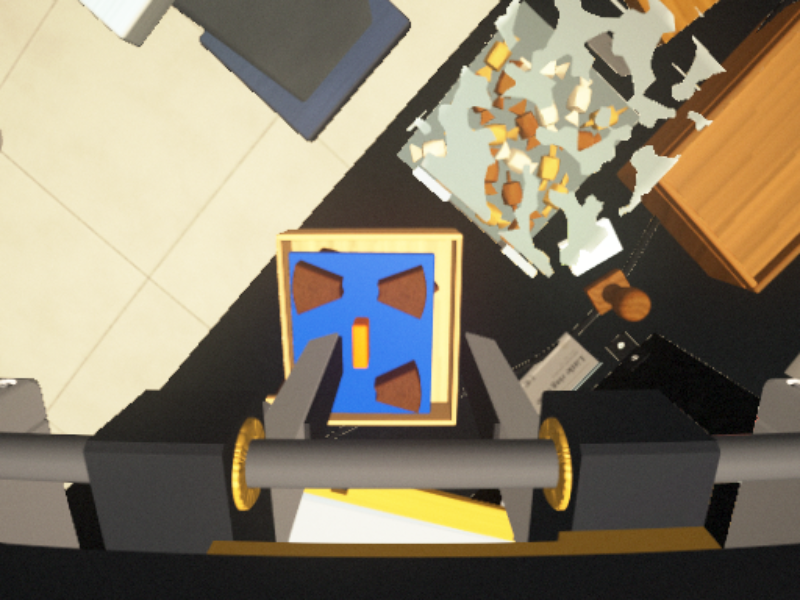

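All three slices stand on the board and its grip points up. Back to the stay grip.

Call:
carry_out --motion "-.002 -.0092 0 0 0 -6.25 120;-.002 -.0092 0 0 0 -6.25 120;-.002 -.0092 0 0 0 -6.25 120;-.002 -.0092 0 0 0 -6.25 120;-.002 -.0092 0 0 0 -6.25 120;-.002 -.0092 0 0 0 -6.25 120;-.002 -.0092 0 0 0 -6.25 120;-.002 -.0092 0 0 0 -6.25 120;-.002 -.0092 0 0 0 -6.25 120;-.002 -.0092 0 0 0 -6.25 120;-.002 -.0092 0 0 0 -6.25 120;-.002 -.0092 0 0 0 -6.25 120;-.002 -.0092 0 0 0 -6.25 120;-.002 -.0092 0 0 0 -6.25 120;-.002 -.0092 0 0 0 -6.25 120;-.002 -.0092 0 0 0 -6.25 120;-.002 -.0092 0 0 0 -6.25 120;0 0 0 0 0 0 120;0 0 0 0 0 0 120"

```text
time_s: 38.45
ee_pos: [0.3998, -0.2966, 0.205]
eef_rot: [-3.14, 0.001, 0.469]
force: [-0.1, -0.9, -0.3]
grip_width: 0.0498
grip_force: 0.0
```

Run:
```python
from h import *
o=ctrl.get_obs(); print(o["ee_pos"],np.degrees(o["eef_rot"]))
c=snap("wrist","w16"); P=cloud(c)
hsv=cv2.cvtColor(c["pixels"],cv2.COLOR_RGB2HSV)
m=((hsv[...,0]<6)|(hsv[...,0]>174))&(hsv[...,1]>180)&(hsv[...,2]>100)&(P[...,2]>.15)&(P[...,2]<.17)
X=P[m]; print(len(X),X.mean(0),cv2.minAreaRect((X[:,:2]*1000).astype(np.float32)))
rows([link(1.83,.2*t)[0] for t in ss(10)],255)
rows([link(1.83-1.08*t,.2)[0] for t in ss(28)],255)
rows([link(.75,.2-.2*t)[0] for t in ss(12)],255)
```

```text
[ 0.39983869 -0.29657092  0.20495444] [-1.79890602e+02  4.03821356e-02  2.68530639e+01]
372 [ 0.40285084 -0.29717145  0.15908041] ((401.9493713378906, -297.31024169921875), (25.829408645629883, 8.81840705871582), 27.115339279174805)
0.0001 0 0.0012 0 0 0 255;0.0003 0.0002 0.0034 0 0 0 255;0.0005 0.0003 0.0048 0 0 0 255;0.0008 0.0003 0.006 0 0 0 255;0.001 0.0005 0.0064 0 0 0 255;0.0011 0.0006 0.0063 0 0 0 255;0.0013 0.0006 0.0059 0 0 0 255;0.0011 0.0006 0.0047 0 0 0 255;0.0008 0.0004 0.0032 0 0 0 255;0.0003 0.0002 0.0012 0 0 0 255

-0.0001 -0.0001 0 0 0 0.19 255;-0.0002 -0.0003 0 0 0 0.56 255;-0.0003 -0.0005 0 0 0 0.89 255;-0.0005 -0.0008 0 0 0 1.21 255;-0.0005 -0.0009 0 0 0 1.49 255;-0.0006 -0.0011 0 0 0 1.76 255;-0.0006 -0.0014 0 0 0 1.99 255;-0.0007 -0.0017 0 0 0 2.21 255;-0.0006 -0.0018 0 0 0 2.39 255;-0.0006 -0.0021 0 0 0 2.56 255;-0.0005 -0.0024 0 0 0 2.7 255;-0.0003 -0.0026 0 0 0 2.81 255;-0.0002 -0.0027 0 0 0 2.91 255;0.0001 -0.003 0 0 0 2.96 255;0.0003 -0.003 0 0 0 3.01 255;0.0005 -0.0031 0 0 0 3 255;0.0008 -0.0031 0 0 0 2.99 255;0.0011 -0.0031 0 0 0 2.92 255;0.0012 -0.003 0 0 0 2.84 255;0.0015 -0.0027 0 0 0 2.71 255

0.0016 -0.0026 0 0 0 2.54 255;0.0016 -0.0023 0 0 0 2.34 255;0.0016 -0.002 0 0 0 2.09 255;0.0015 -0.0017 0 0 0 1.81 255;0.0012 -0.0013 0 0 0 1.47 255;0.001 -0.001 0 0 0 1.1 255;0.0007 -0.0006 0 0 0 0.69 255;0.0002 -0.0002 0 0 0 0.24 255

-0 -0.0002 -0.0008 0 0 0 255;-0.0001 -0.0007 -0.0023 0 0 0 255;-0.0001 -0.0009 -0.0035 0 0 0 255;-0.0002 -0.0011 -0.0044 0 0 0 255;-0.0001 -0.0011 -0.005 0 0 0 255;-0.0001 -0.0011 -0.0054 0 0 0 255;-0.0001 -0.0009 -0.0053 0 0 0 255;-0.0001 -0.0008 -0.0051 0 0 0 255;-0.0001 -0.0006 -0.0045 0 0 0 255;-0 -0.0004 -0.0036 0 0 0 255;-0.0001 -0.0002 -0.0024 0 0 0 255;0 -0.0001 -0.0008 0 0 0 255
```

Call:
carry_out --motion ".001 -.0008 -.01 0 0 0 120;0 0 -.02 0 0 0 120;0 0 -.02 0 0 0 120;0 0 -.0145 0 0 0 120;0 0 0 0 0 0 120;0 0 0 0 0 0 255;0 0 0 0 0 0 255;0 0 0 0 0 0 255;0 0 0 0 0 0 255;0 0 0 0 0 0 255;0 0 0 0 0 0 255;0 0 0 0 0 0 255;0 0 0 0 0 0 255;0 0 0 0 0 0 255" --grip_force 20

```text
time_s: 39.67
ee_pos: [0.4012, -0.2976, 0.1416]
eef_rot: [3.142, -0.0, 0.466]
force: [0.4, 0.4, 0.1]
grip_width: 0.0095
grip_force: 20.0
```

```bash
python3 chk.py
```

```text
39.6667 [ 0.40124465 -0.29761387  0.1416113 ] [ 1.79995429e+02 -4.19043180e-03  2.67061849e+01] 0.009517324405142651 19.999460577964783
```

Lift, then swing back to 0.75 rad.

Call:
carry_out --motion "0.0001 0 0.0012 0 0 0 255;0.0003 0.0002 0.0034 0 0 0 255;0.0005 0.0003 0.0048 0 0 0 255;0.0008 0.0003 0.006 0 0 0 255;0.001 0.0005 0.0064 0 0 0 255;0.0011 0.0006 0.0063 0 0 0 255;0.0013 0.0006 0.0059 0 0 0 255;0.0011 0.0006 0.0047 0 0 0 255;0.0008 0.0004 0.0032 0 0 0 255;0.0003 0.0002 0.0012 0 0 0 255;0 0 0 0 0 0 255"

```text
time_s: 40.58
ee_pos: [0.4086, -0.2939, 0.1848]
eef_rot: [3.141, 0.0, 0.466]
force: [0.3, 0.8, -1.5]
grip_width: 0.0098
grip_force: 20.0
```

Run:
```python
from h import *
o=ctrl.get_obs(); print(o["ee_pos"],o["grip_width"],o["force"])
c=snap("wrist","w17"); P=cloud(c)
for v in range(60,225,15): print(v,P[v,252].round(3), c["pixels"][v,252])
```

```text
[ 0.40856818 -0.29392096  0.18483564] 0.009819932105078808 [ 0.30016594  0.81416294 -1.49776952]
60 [ 0.5   -0.244  0.158] [251 229  93]
75 [ 0.492 -0.249  0.158] [175 125  52]
90 [ 0.493 -0.245 -0.   ] [74 59 49]
105 [ 0.475 -0.257  0.162] [250 228 104]
120 [ 0.462 -0.261  0.   ] [77 60 51]
135 [ 0.457 -0.266  0.165] [250 228 103]
150 [ 0.449 -0.27   0.168] [250 227  99]
165 [ 0.44  -0.275  0.17 ] [251 228 100]
180 [ 0.424 -0.282  0.138] [160 139 113]
195 [ 0.422 -0.284  0.174] [245 211  88]
210 [ 0.42  -0.285  0.197] [221  41  26]
```

Call:
carry_out --motion "-0.0001 -0.0001 0 0 0 0.19 255;-0.0002 -0.0003 0 0 0 0.56 255;-0.0003 -0.0005 0 0 0 0.89 255;-0.0005 -0.0008 0 0 0 1.21 255;-0.0005 -0.0009 0 0 0 1.49 255;-0.0006 -0.0011 0 0 0 1.76 255;-0.0006 -0.0014 0 0 0 1.99 255;-0.0007 -0.0017 0 0 0 2.21 255;-0.0006 -0.0018 0 0 0 2.39 255;-0.0006 -0.0021 0 0 0 2.56 255;-0.0005 -0.0024 0 0 0 2.7 255;-0.0003 -0.0026 0 0 0 2.81 255;-0.0002 -0.0027 0 0 0 2.91 255;0.0001 -0.003 0 0 0 2.96 255;0.0003 -0.003 0 0 0 3.01 255;0.0005 -0.0031 0 0 0 3 255;0.0008 -0.0031 0 0 0 2.99 255;0.0011 -0.0031 0 0 0 2.92 255;0.0012 -0.003 0 0 0 2.84 255;0.0015 -0.0027 0 0 0 2.71 255"

```text
time_s: 42.3
ee_pos: [0.4082, -0.3336, 0.1846]
eef_rot: [-3.142, 0.0, 1.239]
force: [-0.2, 0.0, 0.2]
grip_width: 0.0099
grip_force: 20.0
```

Call:
carry_out --motion "0.0016 -0.0026 0 0 0 2.54 255;0.0016 -0.0023 0 0 0 2.34 255;0.0016 -0.002 0 0 0 2.09 255;0.0015 -0.0017 0 0 0 1.81 255;0.0012 -0.0013 0 0 0 1.47 255;0.001 -0.001 0 0 0 1.1 255;0.0007 -0.0006 0 0 0 0.69 255;0.0002 -0.0002 0 0 0 0.24 255;0 0 0 0 0 0 255;0 0 0 0 0 0 255"

```text
time_s: 43.13
ee_pos: [0.4177, -0.3452, 0.1847]
eef_rot: [3.141, 0.0, 1.45]
force: [0.2, -2.9, 0.1]
grip_width: 0.0097
grip_force: 20.0
```

Run:
```python
from h import *
o=ctrl.get_obs(); print(o["ee_pos"],np.degrees(o["eef_rot"]),o["grip_width"],o["force"]); print(link(.75,.2)[0])
snap("wrist","w18");cv2.imwrite("pics/w18b.png",cv2.resize(cv2.imread("pics/w18.png"),(800,600)))
```

```text
[ 0.41767485 -0.34515934  0.18473486] [1.79990830e+02 2.40013095e-02 8.30644440e+01] 0.009717546727481052 [ 0.15483008 -2.89457382  0.06636295]
[ 4.16952805e-01 -3.44511608e-01  4.31298484e-02 -9.69412407e+01]
```

View pics/w18b.png

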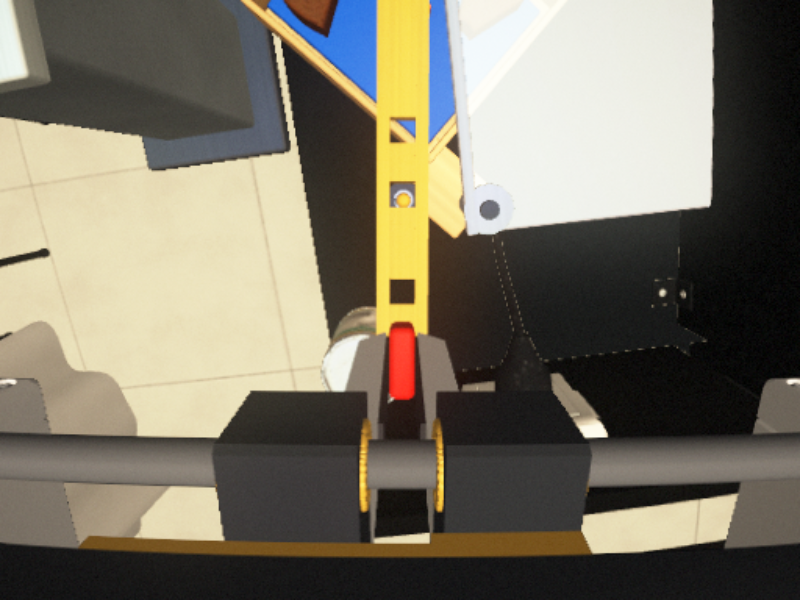

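The pin shows in the middle hole at (402,198). Lowering.

Call:
carry_out --motion "0 -0.0002 -0.0008 0 0 0 255;-0.0001 -0.0007 -0.0023 0 0 0 255;-0.0001 -0.0009 -0.0035 0 0 0 255;-0.0002 -0.0011 -0.0044 0 0 0 255;-0.0001 -0.0011 -0.005 0 0 0 255;-0.0001 -0.0011 -0.0054 0 0 0 255;-0.0001 -0.0009 -0.0053 0 0 0 255;-0.0001 -0.0008 -0.0051 0 0 0 255;-0.0001 -0.0006 -0.0045 0 0 0 255;0 -0.0004 -0.0036 0 0 0 255;-0.0001 -0.0002 -0.0024 0 0 0 255;0 -0.0001 -0.0008 0 0 0 255;0 0 0 0 0 0 255;0 0 0 0 0 0 255"

```text
time_s: 44.35
ee_pos: [0.4168, -0.353, 0.1417]
eef_rot: [3.141, 0.0, 1.45]
force: [0.5, 1.1, 1.8]
grip_width: 0.0097
grip_force: 20.0
```

Run:
```python
from h import *
o=ctrl.get_obs(); print(o["ee_pos"],o["grip_width"],o["force"])
c=snap("wrist","w19"); P=cloud(c)
for v in range(50,215,12): print(v,P[v,253].round(3), c["pixels"][v,253])
```

```text
[ 0.41682174 -0.3530455   0.14174725] 0.009711611860983318 [0.52797221 1.07478198 1.79491858]
50 [ 0.426 -0.247  0.136] [251 229  93]
62 [ 0.426 -0.253  0.134] [149 104  43]
74 [ 0.425 -0.251  0.068] [122  85  50]
86 [ 0.424 -0.267  0.135] [250 226  96]
98 [ 0.423 -0.274  0.137] [250 228  97]
110 [ 0.422 -0.281  0.131] [113 106 111]
122 [ 0.421 -0.288  0.13 ] [211 208 213]
134 [ 0.421 -0.295  0.137] [251 229  98]
146 [ 0.42  -0.303  0.135] [251 228  89]
158 [ 0.419 -0.31   0.136] [251 229  88]
170 [ 0.418 -0.318  0.135] [251 230  84]
182 [ 0.411 -0.357 -0.001] [68 46 35]
194 [ 0.416 -0.334  0.134] [251 229  86]
206 [ 0.415 -0.339  0.143] [149  41  25]
```

Level and home at 0.136. Release, rise clear and check.

Call:
carry_out --motion "0 0 0 0 0 0 120;0 0 0 0 0 0 120;0 0 0 0 0 0 120;0 0 0 0 0 0 120;0 0 .01 0 0 0 120;0 0 .02 0 0 0 120;0 0 .025 0 0 0 120;0 0 .025 0 0 0 120;0 0 .02 0 0 0 120;0 0 0 0 0 0 120;0 0 0 0 0 0 120"

```text
time_s: 45.32
ee_pos: [0.4169, -0.3533, 0.2427]
eef_rot: [3.14, 0.001, 1.45]
force: [0.1, -0.4, -0.2]
grip_width: 0.05
grip_force: 0.0
```

Run:
```python
from h import *
o=ctrl.get_obs(); print(o["time_s"],o["ee_pos"],o["force"])
c=snap("wrist","w20"); P=cloud(c); cv2.imwrite("pics/w20b.png",cv2.resize(cv2.imread("pics/w20.png"),(800,600)))
hsv=cv2.cvtColor(c["pixels"],cv2.COLOR_RGB2HSV)
m=(hsv[...,0]>15)&(hsv[...,0]<32)&(hsv[...,1]>130)&(P[...,2]>.12)&(P[...,2]<.2)&(np.hypot(P[...,0]-.42,P[...,1]+.28)<.13)
X=P[m]; print(len(X),X[:,2].mean(),X[:,2].std()); A=np.c_[X[:,:2]-X[:,:2].mean(0),np.ones(len(X))]; print(np.linalg.lstsq(A,X[:,2],rcond=None)[0])
```

```text
45.3167 [ 0.41689442 -0.35326698  0.24270566] [ 0.12025531 -0.44198782 -0.22160168]
3948 0.13579500266855996 0.0010359086437151813
[-0.00126726  0.00035815  0.135795  ]
```

View pics/w20b.png

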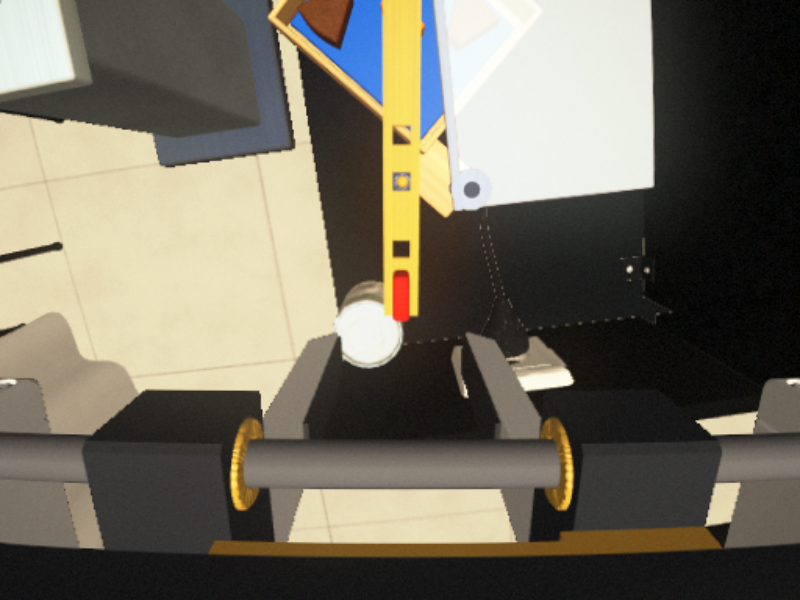

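The stay is level with the pin in the middle hole at (402,181). One last look at the tray from above.

Run:
```python
from h import *
c=snap("top","t21"); s=snap("side","s21"); a=c["pixels"][165:275,240:390,::-1]; b=s["pixels"][100:200,200:340,::-1]
cv2.imwrite("pics/t21b.png",np.hstack([cv2.resize(a,(400,293),interpolation=cv2.INTER_CUBIC),cv2.resize(b,(400,293),interpolation=cv2.INTER_CUBIC)]))
```

```text
(no output)
```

View pics/t21b.png

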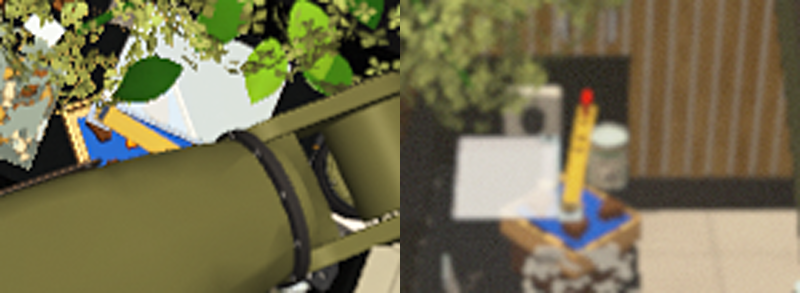

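The side view shows the board in the tray with slices upright on it and the cover half open. I'm handing in.

```bash
python3 -c "
from station import ctrl
print(ctrl.hand_in())"
```

```text
the job is handed in; nothing more can be done
None
```

I handed the job in at about 45 s, with no verdict shown: the stay's middle hole is home on the pin with the cover airing, and the board and all three slices (only three were present) are in place. The board was nudged about 6 mm off centre mid-run (limit 12 mm), and I left it there.

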